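# Pack a turbocharger rebuild kit into its nest box and put the lid on

## Task

Pack the rebuild kit for the next turbocharger: set the compressor wheel, the seal plate, the yellow blanking cap and the bronze journal bearing each into the nest made for it in the grey kit box (wheel on the low blue pad between four dowels, seal plate over the spigot of the bare metal pedestal, cap on the yellow pad between its dowels, bearing in the pocket of the brass block), the same way up as they lie now, flat and fully home. When all four are in, put the lid squarely on the box so that it drops into the mouth and rests on the rim all round, and keeps the grit out.

Things in the scene. Friction and masses are not known exactly. Their poses are not given: they have to be found in the camera images.
- comp_wheel_mid (a point): Compressor wheel: bright silver bladed wheel, round, 69 mm across the back disc at its foot, 28 mm high, narrowing to the hub on top, lying on its flat back face; 0.12 kg, loose. The point is its centre, 14 mm above its underside; z up; yaw does not matter. Grasp it across the disc (the lowest 10 mm), finger tips close to the bench.
- seal_plate_mid (a point): Seal plate (the one beside the kit box, not the fixed one far off at the right end of the bench): plain grey steel disc with small dark screw holes, 66 mm across, rim 6 mm thick, low boss in the middle to 10 mm high, a 16 mm hole right through the centre; 0.11 kg. Loose, boss up. The point is its centre, 5 mm above its underside; z up; yaw does not matter. Grasp it across the rim with the finger tips on the bench.
- blanking_cap_mid (a point): Blanking cap: yellow plastic cap, flange 62 mm across and 11 mm thick below, a collar 44 mm across above, 17 mm high in all, collar up; 0.03 kg. Loose. The point is its centre, 8.5 mm above its underside; z up. Yaw does not matter. Grasp it across the flange.
- journal_mid (a point): Journal bearing: small bronze-coloured bush with a dark band, 21 mm across, 14 mm high, stands on end; 0.03 kg. Loose. The point is its centre, 7 mm above its underside; z up. Yaw does not matter. Grasp it by the upper 7 mm only, since its lower 6 mm goes into a pocket.
- nest_wheel: Nest of the wheel, in one of the box's four bays (2 x 2, 110 mm apart along x, 85 mm along y): black tile 106 (x) x 81 (y) x 6 mm, low blue pad 52 mm across, four pointed 8 mm steel dowels on a 59.4 mm square, 15 mm above the pad; 3.5 mm to spare. Origin: centre of the underside, z up; seat (pad top) 8 mm above it. In all nests fingers have 25 mm room on the part's +x and -x sides.
- nest_plate: Nest of the seal plate, in another bay: black tile 106 x 81 x 6 mm, bare aluminium round pedestal 46 mm across, one pointed spigot 10 mm thick in its middle, 9 mm above the pedestal. The plate's hole goes over the spigot (3 mm to spare all round) and the plate lies on the pedestal. Fixed. Origin: centre of the tile's underside; axes as nest_wheel; pedestal top (seat) 22 mm above it.
- nest_cap: Nest of the blanking cap, in another bay: black tile 106 x 81 x 6 mm, round yellow pad 46 mm across, four pointed 8 mm steel dowels on a 54.4 mm square, 12 mm above the pad. The cap lies on the pad between the dowels, 3.5 mm to spare all round. Fixed. Origin: centre of the tile's underside; axes as nest_wheel; pad top (seat) 16 mm above it.
- nest_journal: Nest of the journal bearing, in another bay: black tile 106 x 81 x 6 mm, square brass block (48 mm) with a round pocket in its top, 29 mm across, 6 mm deep, with a 4 mm funnel edge. Fixed. Origin: centre of the tile's underside; axes as nest_wheel; pocket floor (seat) 20 mm and block top 26 mm above it.
- lid_grip (a point): Lid, loose on the bench: grey plate 246 x 188 mm, 0.3 kg, black bar grip in its middle, 90 long (x), 16 thick (y), 28 mm high. The point is the bar's centre; x along the bar and the 246 mm side, z up. Below it: the plate's top 14 mm, its underside 19 mm, the feet of four ribs (216 x 158 mm over all) 27 mm. The ribs go inside the box walls, 7 mm to spare; either way round.
- case: Kit box: dark grey open box fixed on the bench, outside 242 (x) x 184 (y) x 52 mm high, walls and floor 6 mm, holding the four nests (their origins lie 6 mm above the bench). Origin: centre of its underside; x along its 242 mm side, parallel to the x of the nests; z up. Rim 52 mm above the origin; with the lid fully on, the centre of the lid's bar is 71 mm above it.

How it is judged (in metres and radians):
On the way:
1. all four parts sit fully home, each in its own nest (horizontal distance between comp_wheel_mid and nest_wheel below 0.009 m and z of comp_wheel_mid in the frame of nest_wheel between 0.017 and 0.025 m and angle between each of comp_wheel_mid, seal_plate_mid, blanking_cap_mid, journal_mid's own z axis and vertical below 0.09 rad and horizontal distance between seal_plate_mid and nest_plate below 0.009 m and z of seal_plate_mid in the frame of nest_plate between 0.022 and 0.03 m and horizontal distance between blanking_cap_mid and nest_cap below 0.009 m and z of blanking_cap_mid in the frame of nest_cap between 0.0195 and 0.0275 m and horizontal distance between journal_mid and nest_journal below 0.009 m and z of journal_mid in the frame of nest_journal between 0.022 and 0.03 m), for 0.2 s.
At the end, for the whole second after the job is handed in: Each part lies in its own nest: within 9 mm of its centre, underside at most 3 mm above the seat, tilted under 0.09 rad. The lid is on: at most 4 mm above fully down, level within 0.03 rad, centred within 15 mm, in line with the box within 0.12 rad. All released and at rest (all of step 1 and z of lid_grip in the frame of case between 0.066 and 0.075 m and horizontal distance between lid_grip and case below 0.015 m and angle between lid_grip's own z axis and vertical below 0.03 rad and angle between the x axis of lid_grip and the x axis of case, either way round below 0.12 rad and linear speed of each of comp_wheel, seal_plate, blanking_cap, journal, lid below 0.02 m/s); the robot touches nothing.
It also fails if it takes over 118 s, if anything falls off the work surface, if the arm or the gripper's body presses on something with over 40 N, if the wrist force passes 120 N, or if a joint passes its speed limit or range.

## Robot

A 6-joint arm with a two-finger parallel gripper is mounted at the origin on a cart in front of the work surface, level with it; the furniture and walls round the work are solid. World frame = base frame: x ahead of the robot, y to its left, z up, the work surface at z = 0. Lengths are in mm, angles in rad, forces in N, time in s.
With the tool pointing down it reaches from about 350 to 975 mm from the base axis. Payload 7.1 kg.
Tool frame: the origin (TCP) lies at the very end of the fingers, on their centre line; the grasp point (between the pads) lies 19 mm behind it; z points along the fingers, y is the direction in which the jaws open and shut (so a half turn about z gives the same grasp; the last joint's range is limited). The gripper opens to 88 mm and grips with 3 to 60 N. Pads are 20 mm wide; open, the fingers measure 115 mm over their backs; the gripper's body (75 mm by 178 mm) begins 61 mm behind the grasp point.
Start: joints at [-1.353, 0.423, 1.63, -0, 1.089, -0.019], TCP at [146.64, -607.537, 222.675] pointing down, gripper open.
Joint ranges: [-3, 3], [-0.9, 2.11], [0.09, 2.58], [-1.31, 4.45], [0.11, 2.69], [-2.54, 2.54]. Speed limits (rad/s): [2.39, 2.39, 3.01, 3.14, 3.14, 3.14].

## Interface

Orientations are given as a rotation vector (axis times angle).
In Python, from workcell import monitor, vision, order, find_in, regions_of, place_of gives the robot as it stands. The module is installed in compiled form; this text tells all that it offers.
- The arm moves only by the tool carry_out, never from a script. Its argument "targets" is a list of rows, each a list of 3 entries, a list of its own where there are three numbers: the turn, a rotation vector about the world's x, y, z in degrees, then the shift along the world's x, y, z in mm, then the finger opening in mm, from 0 to 87.8. In form: [[[rx, ry, rz], [x, y, z], hand], ...]. A call has 1 to 10 rows; each row is the pose to reach, as a shift and turn from the pose commanded when the call began; what a row does not reach only later rows make up. A row lasts 1/12 s, in which the tool goes at most 41.7 mm and 7.16 degrees, less where a joint would pass 70% of its speed; a pose out of reach is approached as far as the arm can. A call with a gripper value outside its range is refused whole. The fingers move at their own pace and stop on an object; the grip force is fixed at half the most. Time passes only in rows, so rows that repeat a pose let the fingers close. It gives the time, the measured TCP pose, the force and the opening at its end, in the units of the state.
- monitor.get_obs(): the state, without advancing time (a new reading comes with each control period).
- vision.get_image(name): name is "scene" or "side" or "wrist"; returns the picture (420x560x3 uint8, red, green, blue); there is no depth.
- vision.camera_model(name): a dict with "K" (3x3 intrinsics, pixels), "rvec" (rotation vector, rad) and "tvec" (3), from world to camera coordinates, as OpenCV has them. Camera axes: x right, y down, z forward; pixel columns grow to the right and rows downward; lengths in mm; the calibration is good to about 2 mm. The wrist camera is an equidistant fisheye: a pixel r from the principal point sees the ray r / f radians off the axis. A picture is of the moment at which its call begins: read the wrist's pose just before it. camera_model takes no time and is no camera call; for the wrist camera it gives the pose at the moment of the call.
- order.close_job(): hands the job in, once; it reports no verdict.
Trained networks look in the newest picture that a camera, given by its name, has taken for a name from the list of things; names that differ only in an ending like _2 or _b are one class to them, and where a whole thing is asked for, a point or a joint stands for the part that bears it (a point fixed in the world has none). Each returns a list of dicts, best first, with "confidence" (0 to 1); they miss things now and then, are a little off and sometimes report something else, mostly with a low value. They report only what shows in the picture. A call takes as long as a camera call.
- find_in(query, camera): "point" ([x, y, z] in mm, in the coordinates of the camera as it stood for that picture, good to about 4 mm: the middle of the surface that is visible of it).
- regions_of(query, camera): "mask" (420x560 bool, what is visible of it).
- place_of(query, camera): "point" ([x, y, z] in mm, in the coordinates of the camera as it stood for that picture, good to about 4 mm: a listed point, or the origin of a listed thing).
The state is a dict: "t": time; "qpos": joint angles; "qvel": joint speeds; "joint_torque": joint torques, N m; "ee_pos": TCP position; "orientation": TCP orientation; "ft_force": force on the tool from outside, world axes, zero at the start; "moment": the same for the moment, N m; "width": finger opening in mm.
Only numpy, scipy, OpenCV 4.12 (cv2) and the standard library are available. Lean on these libraries where they do the work, as an engineer would, in place of code of your own. Each camera call takes 0.05 s, during which the arm holds its last target.

## Working session

There is one attempt and no reset: what is moved stays moved. The work goes in short steps, Python scripts to look and compute and a tool call to move; the robot and the scene stay as the last step left them, time stands still between calls to the robot, and variables do not carry over. Pictures are saved under pics/ and viewed, and the job is handed in when it is done.

Besides the shell and the picture viewer there is one more tool, called after "Request:" in YAML: its name, and indented under it one key for each argument. carry_out: Moves the arm, as the interface text tells. Its arguments: {"type":"object","properties":{"targets":{"type":"array","items":{"type":"array"}}},"required":["targets"]}

```bash
mkdir -p pics; cat > h.py <<'E'
import numpy as np, cv2
from workcell import monitor, vision, order, find_in, regions_of, place_of
def cam(n):
    m=vision.camera_model(n); R=cv2.Rodrigues(np.array(m['rvec'],float))[0]; return np.array(m['K']),R,np.array(m['tvec'],float).ravel()
def toworld(n,p):
    K,R,t=cam(n); return R.T@(np.array(p)-t)
def snap(n,name):
    im=vision.get_image(n); cv2.imwrite(f'pics/{name}.png',cv2.cvtColor(im,cv2.COLOR_RGB2BGR)); return im
def ray_at_z(n,uv,z):
    K,R,t=cam(n)
    x=(uv[0]-K[0,2])/K[0,0]; y=(uv[1]-K[1,2])/K[1,1]
    if n=='wrist':
        r=np.hypot(x,y); d=np.array([np.sin(r)*x/max(r,1e-9),np.sin(r)*y/max(r,1e-9),np.cos(r)])
    else: d=np.array([x,y,1.])
    c=-R.T@t; w=R.T@d; return c+w*(z-c[2])/w[2]
E
python3 - <<'E'
from h import *
np.set_printoptions(precision=1,suppress=True)
names=['comp_wheel_mid','seal_plate_mid','blanking_cap_mid','journal_mid','nest_wheel','nest_plate','nest_cap','nest_journal','lid_grip','case']
print(monitor.get_obs())
for c in ['scene','side']:
    snap(c,c+'0'); K,R,t=cam(c); print(c,-R.T@t,K[0,0])
    for n in names:
        print(n,[(toworld(c,d['point']).round(1).tolist(),round(d['confidence'],2)) for d in place_of(n,c)[:3]])
snap('wrist','wrist0')
E
```

```text
{'t': 0.0, 'qpos': array([-1.4,  0.4,  1.6,  0. ,  1.1, -0. ]), 'qvel': array([-0.,  0., -0., -0., -0., -0.]), 'joint_torque': array([ -0. , -54.5, -27.4,   0.1,   0. ,  -0. ]), 'ee_pos': array([ 146.5, -607. ,  221.9]), 'orientation': array([-3.1, -0.4,  0. ]), 'ft_force': array([ 0.4,  0.7, -0.5]), 'moment': array([-0., -0.,  0.]), 'width': 88.04366671219049}
scene [-137.2  932.7  585.4] 407.1960776004778
comp_wheel_mid [([583.7, -384.3, 15.5], 0.54)]
seal_plate_mid [([580.8, 371.3, 5.2], 0.78), ([562.0, 142.3, 2.8], 0.46)]
blanking_cap_mid [([420.4, 366.7, 9.1], 0.87)]
journal_mid [([428.7, -389.3, 8.1], 0.38)]
nest_wheel [([613.5, 95.0, 5.8], 0.9), ([581.1, 372.5, 3.8], 0.36)]
nest_plate [([621.3, 182.7, 7.9], 0.75), ([562.1, -139.0, 26.0], 0.52)]
nest_cap [([517.5, 193.0, 9.7], 0.42)]
nest_journal [([502.1, 114.7, 7.4], 0.73)]
lid_grip [([563.2, -139.0, 24.8], 0.93)]
case [([563.4, 145.1, 0.6], 0.76)]
side [580.  814.3 816.1] 454.57158027535286
comp_wheel_mid [([585.0, -381.5, 14.5], 0.53)]
seal_plate_mid []
blanking_cap_mid [([419.9, 367.0, 7.9], 0.84)]
journal_mid [([566.5, 152.2, -1.9], 0.65), ([430.1, -390.1, 4.2], 0.47)]
nest_wheel [([614.8, 99.3, 7.2], 0.97)]
nest_plate [([623.9, 181.0, 6.3], 0.57), ([503.3, 109.9, 6.0], 0.47)]
nest_cap [([513.7, 199.4, 4.7], 0.57)]
nest_journal [([503.1, 110.7, 4.8], 0.86), ([613.1, 101.0, 6.1], 0.27)]
lid_grip [([558.3, -143.9, 24.7], 0.72)]
case [([563.6, 153.7, -2.2], 0.63)]
```

View pics/scene0.png

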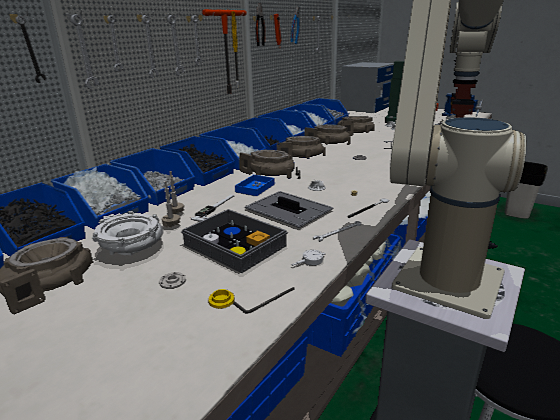

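View pics/side0.png

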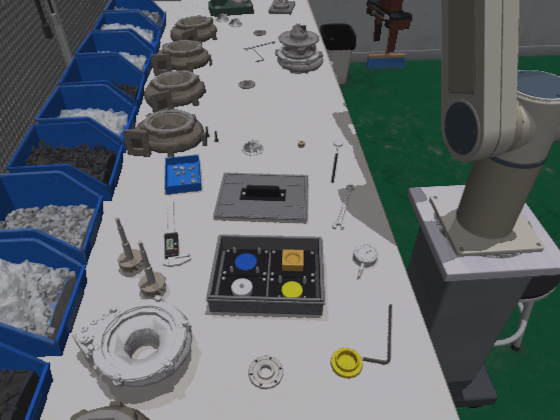

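View pics/wrist0.png

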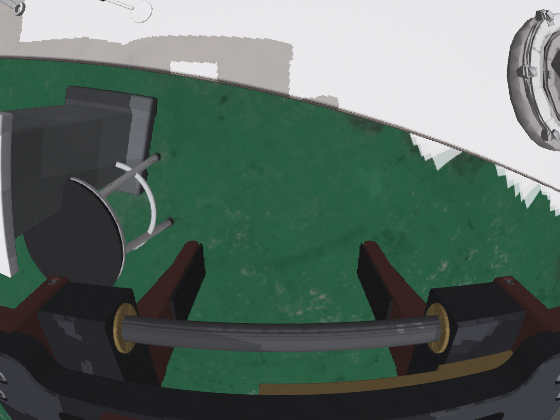

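The scene picture shows the box at about (235,240), with the lid, wheel and journal behind it and the plate and cap in front. In the side picture they are: wheel (253,147), journal (301,143), lid grip (263,191), box centre (268,272), plate (265,371), cap (347,361). Next I'll refine with the masks and fit the poses.

```bash
python3 - <<'E'
from h import *
from scipy.spatial.transform import Rotation as Ro
np.set_printoptions(precision=1,suppress=True)
o=monitor.get_obs(); Rt=Ro.from_rotvec(o['orientation']).as_matrix(); print('toolR',Rt)
K,R,t=cam('wrist'); c=-R.T@t; print('wristcam in tool',Rt.T@(c-o['ee_pos']), 'axes in tool\n',Rt.T@R.T, K)
for c in ['side','scene']:
    for n,h in [('comp_wheel_mid',10),('seal_plate_mid',6),('blanking_cap_mid',11),('journal_mid',10),('lid_grip',19),('case',52)]:
        for d in regions_of(n,c)[:2]:
            m=d['mask']; v,u=np.nonzero(m); 
            cnt=max(cv2.findContours(m.astype('uint8'),0,1)[0],key=cv2.contourArea)
            w=np.array([ray_at_z(c,p[0],h)[:2] for p in cnt])
            r=cv2.minAreaRect(w.astype('float32'))
            print(c,n,round(d['confidence'],2),(u.mean().round(1),v.mean().round(1)),len(u),'cent',ray_at_z(c,(u.mean(),v.mean()),h)[:2],'rect',np.array(r[0]),np.array(r[1]),round(r[2],1))
E
```

```text
toolR [[ 1.   0.2 -0. ]
 [ 0.2 -1.  -0. ]
 [-0.   0.  -1. ]]
wristcam in tool [  83.6    1.1 -162. ] axes in tool
 [[-0.  -1.  -0.3]
 [ 1.  -0.  -0. ]
 [ 0.  -0.3  1. ]] [[325.2   0.  280.8]
 [  0.  325.2 204.5]
 [  0.    0.    1. ]]
side comp_wheel_mid 0.5 (np.float64(252.0), np.float64(147.4)) 226 cent [ 585.6 -374. ] rect [ 586.9 -376.8] [77.7 59.4] 87.6
side seal_plate_mid 0.97 (np.float64(265.3), np.float64(371.9)) 814 cent [580.3 377. ] rect [579.7 375.3] [63.6 65.2] 40.7
side blanking_cap_mid 0.89 (np.float64(345.8), np.float64(362.7)) 791 cent [424.9 372. ] rect [424.9 371.9] [62.8 61.1] 85.7
side lid_grip 0.85 (np.float64(262.4), np.float64(196.4)) 4072 cent [ 563.4 -124.7] rect [ 563.5 -132.6] [197.1 243.4] 82.7
side lid_grip 0.38 (np.float64(265.2), np.float64(372.0)) 811 cent [580.6 384.1] rect [581.  383.2] [64.3 60.5] 85.8
side case 0.75 (np.float64(266.1), np.float64(276.8)) 4270 cent [568.  182.3] rect [565.6 165.7] [219.6 245. ] 83.8
scene comp_wheel_mid 0.47 (np.float64(316.9), np.float64(185.6)) 121 cent [ 581.4 -379.8] rect [ 582.3 -382.6] [54.7 98.4] 29.9
scene seal_plate_mid 0.6 (np.float64(172.3), np.float64(280.2)) 334 cent [576.2 375.9] rect [577.  375.1] [64.1 69.7] 59.1
scene blanking_cap_mid 0.87 (np.float64(221.1), np.float64(298.6)) 416 cent [416.3 371.5] rect [416.9 370.1] [59.2 75.5] 48.5
scene lid_grip 0.9 (np.float64(289.2), np.float64(208.3)) 1741 cent [ 546.5 -125. ] rect [ 554.1 -131.1] [201.9 256.3] 82.7
scene case 0.68 (np.float64(234.3), np.float64(240.1)) 2922 cent [520.8 193.7] rect [536.9 173.3] [241.3 305.1] 83.2
```

```bash
cat >> h.py <<'E'
from scipy.spatial.transform import Rotation as Ro
def st():
    o=monitor.get_obs(); Rt=Ro.from_rotvec(o['orientation']).as_matrix()
    print('t %.2f pos %s yaw %.2f tilt %.2f w %.1f F %s q %s'%(o['t'],np.round(o['ee_pos'],1),np.degrees(np.arctan2(Rt[1,0],Rt[0,0])),np.degrees(np.arccos(-Rt[2,2])),o['width'],np.round(o['ft_force'],1),np.round(o['qpos'],2)))
    return o
def proj(n,P):
    K,R,t=cam(n); p=R@np.array(P,float)+t
    if n=='wrist':
        th=np.arctan2(np.hypot(p[0],p[1]),p[2]); a=np.arctan2(p[1],p[0]); return np.array([K[0,2]+K[0,0]*th*np.cos(a),K[1,2]+K[1,1]*th*np.sin(a)])
    return np.array([K[0,0]*p[0]/p[2]+K[0,2],K[1,1]*p[1]/p[2]+K[1,2]])
E
python3 - <<'E'
from h import *
st()
for z in (0,50,90): print(ray_at_z('side',(192,340),z),ray_at_z('side',(190,325),z))
E
```

```text
t 1.75 pos [ 146.7 -607.5  222.7] yaw 13.57 tilt 0.00 w 87.6 F [-0.4  0.3 -0.2] q [-1.35  0.42  1.63  0.    1.09 -0.02]
[725.95346005 293.09347522   0.        ] [732.67151378 256.85252989   0.        ]
[717.01346957 325.02405395  50.        ] [723.319931   291.00346805  50.        ]
[709.86147719 350.56851694  90.        ] [715.83866477 318.32421858  90.        ]
```

Request:
carry_out:
  targets:
    - [[0, 0, 70], [438, 226, -20], 87]
    - [[0, 0, 70], [438, 226, -20], 87]
    - [[0, 0, 70], [438, 226, -20], 87]
    - [[0, 0, 70], [438, 226, -20], 87]
    - [[0, 0, 70], [438, 226, -20], 87]
    - [[0, 0, 70], [438, 226, -20], 87]
    - [[0, 0, 70], [438, 226, -20], 87]
    - [[0, 0, 70], [438, 226, -20], 87]
    - [[0, 0, 70], [438, 226, -20], 87]
    - [[0, 0, 70], [438, 226, -20], 87]

```text
t: 2.58
ee_pos: [518.3, -415.4, 205.8]
orientation: [2.336, 2.101, -0.0]
ft_force: [0.2, -1.2, 0.2]
width: 87.0
```

```bash
python3 -c "
from h import *
st()"
```

```text
t 2.58 pos [ 518.3 -415.4  205.8] yaw 83.93 tilt 0.01 w 87.0 F [ 0.2 -1.2  0.2] q [-0.69  0.5   1.55 -0.    1.09 -0.59]
```

Request:
carry_out:
  targets:
    - [[0, 0, 0], [50, 25, -3], 87]
    - [[0, 0, 0], [50, 25, -3], 87]
    - [[0, 0, 0], [50, 25, -3], 87]
    - [[0, 0, 0], [50, 25, -3], 87]

```text
t: 2.92
ee_pos: [566.6, -391.2, 202.3]
orientation: [-2.34, -2.094, 0.001]
ft_force: [-0.2, -0.6, -0.4]
width: 86.9
```

```bash
python3 - <<'E'
from h import *
np.set_printoptions(precision=1,suppress=True)
st(); snap('wrist','w1')
for n in ['comp_wheel_mid','journal_mid','lid_grip']:
    print(n,[(toworld('wrist',d['point']).round(1).tolist(),round(d['confidence'],2)) for d in place_of(n,'wrist')[:3]])
    for d in regions_of(n,'wrist')[:1]:
        m=d['mask']; v,u=np.nonzero(m); print(u.mean(),v.mean(),len(u),ray_at_z('wrist',(u.mean(),v.mean()),10))
E
```

```text
t 2.92 pos [ 566.6 -391.2  202.3] yaw 83.65 tilt 0.06 w 86.9 F [-0.2 -0.6 -0.4] q [-0.6  0.5  1.5 -0.   1.1 -0.5]
comp_wheel_mid [([582.8, -390.7, 17.5], 0.71)]
295.769866954333 169.67421790722761 2781 [ 582.3 -383.9   10. ]
journal_mid [([430.0, -397.2, 6.8], 0.72)]
lid_grip []
253.13068349935892 22.51701351218069 10139 [ 555.8 -215.7   10. ]
```

View pics/w1.png

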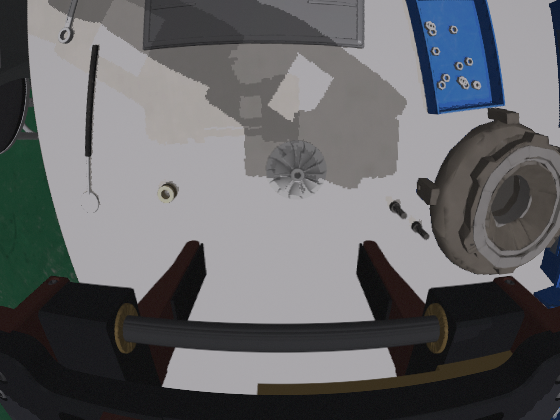

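```bash
cat >> h.py <<'E'
def circ(n,c,h,plot=None,k=0):
    # fit circle to the mask outline projected at height h
    ds=regions_of(n,c)
    if not ds: print(n,'none'); return
    m=ds[k]['mask'].astype('uint8'); cnt=max(cv2.findContours(m,0,1)[0],key=cv2.contourArea)
    w=np.array([ray_at_z(c,p[0],h)[:2] for p in cnt]).astype('float32')
    e=cv2.fitEllipse(w); r=cv2.minEnclosingCircle(w)
    print(n,c,'conf %.2f'%ds[k]['confidence'],'ellipse',np.round(e[0],1),np.round(e[1],1),'bbox mid',np.round((w.min(0)+w.max(0))/2,1),np.round(w.max(0)-w.min(0),1))
E
python3 - <<'E'
from h import *
vision.get_image('wrist')
circ('comp_wheel_mid','wrist',5); circ('journal_mid','wrist',7)
for z in (0,60,100): print(ray_at_z('wrist',(432,190),z))
E
```

```text
comp_wheel_mid wrist conf 0.76 ellipse [ 584.1 -383.7] [66.9 67.7] bbox mid [ 583.8 -383.6] [68.4 68.2]
journal_mid wrist conf 0.81 ellipse [ 429.9 -392.1] [20.9 25. ] bbox mid [ 430.  -392.3] [25.2 22.5]
[ 752.18088567 -427.63323584    0.        ]
[ 723.16064163 -408.26571019   60.        ]
[ 703.81381226 -395.35402642  100.        ]
```

Request:
carry_out:
  targets:
    - [[0, 0, 0], [17.5, 7.2, -40], 87]
    - [[0, 0, 0], [17.5, 7.2, -80], 87]
    - [[0, 0, 0], [17.5, 7.2, -120], 87]
    - [[0, 0, 0], [17.5, 7.2, -150], 87]
    - [[0, 0, 0], [17.5, 7.2, -150], 87]
    - [[0, 0, 0], [17.5, 7.2, -150], 87]

```text
t: 3.92
ee_pos: [583.1, -383.9, 51.4]
orientation: [-2.34, -2.091, 0.001]
ft_force: [0.2, -1.5, 1.1]
width: 87.1
```

```bash
python3 - <<'E'
from h import *
st(); snap('wrist','w2')
circ('comp_wheel_mid','wrist',5)
E
```

```text
t 3.92 pos [ 583.1 -383.9   51.4] yaw 83.56 tilt 0.21 w 87.1 F [ 0.2 -1.5  1.1] q [-0.6   0.73  1.53  0.    0.88 -0.49]
comp_wheel_mid wrist conf 0.95 ellipse [ 586.7 -386.5] [67.6 68.5] bbox mid [ 586.8 -386.8] [68.1 69.9]
```

View pics/w2.png

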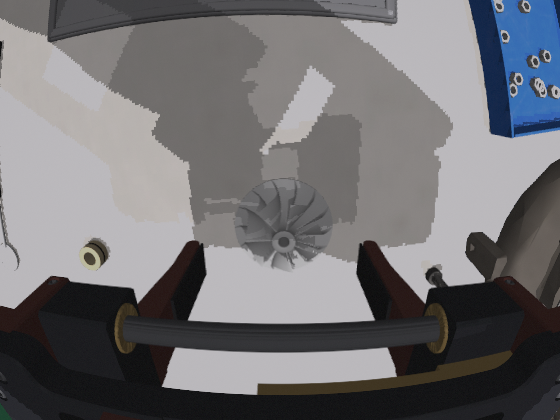

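Request:
carry_out:
  targets:
    - [[0, 0, 0], [1.5, -1.5, -30], 87]
    - [[0, 0, 0], [1.5, -1.5, -48], 87]
    - [[0, 0, 0], [1.5, -1.5, -48], 87]
    - [[0, 0, 0], [1.5, -1.5, -48], 60]
    - [[0, 0, 0], [1.5, -1.5, -48], 60]
    - [[0, 0, 0], [1.5, -1.5, -48], 60]
    - [[0, 0, 0], [1.5, -1.5, -48], 60]
    - [[0, 0, 0], [1.5, -1.5, -48], 60]
    - [[0, 0, 0], [1.5, -1.5, -48], 60]

```text
t: 4.77
ee_pos: [586.2, -386.6, 6.6]
orientation: [2.341, 2.092, 0.0]
ft_force: [-1.8, -0.3, 7.4]
width: 60.8
```

```bash
python3 - <<'E'
from h import *
st(); snap('wrist','w3')
circ('comp_wheel_mid','wrist',5)
E
```

```text
t 4.77 pos [ 586.2 -386.6    6.6] yaw 83.57 tilt 0.10 w 60.8 F [-1.8 -0.3  7.4] q [-0.6   0.8   1.53 -0.    0.81 -0.49]
comp_wheel_mid wrist conf 0.59 ellipse [ 586.4 -383.9] [64.4 70.7] bbox mid [ 587.2 -386. ] [65.5 73.5]
```

View pics/w3.png

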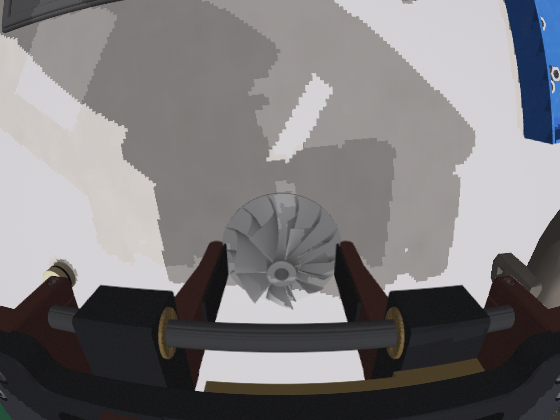

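```bash
python3 - <<'E'
from h import *
o=st()
print(proj('wrist',o['ee_pos']))
for P in [(586,-386,28),(586,-386,32),(584,-384,28)]: print(P,proj('wrist',P))
im=vision.get_image('wrist'); cv2.imwrite('pics/w3z.png',cv2.resize(im[170:360,180:400,::-1],None,fx=3,fy=3))
im=vision.get_image('side'); cv2.imwrite('pics/s3z.png',cv2.resize(im[60:180,180:380,::-1],None,fx=4,fy=4))
st()
E
```

```text
t 4.87 pos [ 586.2 -386.6    6.6] yaw 83.57 tilt 0.10 w 60.3 F [-1.8  1.   7.8] q [-0.6   0.8   1.53 -0.    0.81 -0.49]
[281.11880985 258.01473178]
(586, -386, 28) [280.56408786 276.49625045]
(586, -386, 32) [280.55906086 280.62129031]
(584, -384, 28) [276.08980419 273.44212482]
t 4.97 pos [ 586.2 -386.6    6.6] yaw 83.57 tilt 0.10 w 60.6 F [-2.2  0.5  8. ] q [-0.6   0.8   1.53 -0.    0.81 -0.49]
```

View pics/w3z.png

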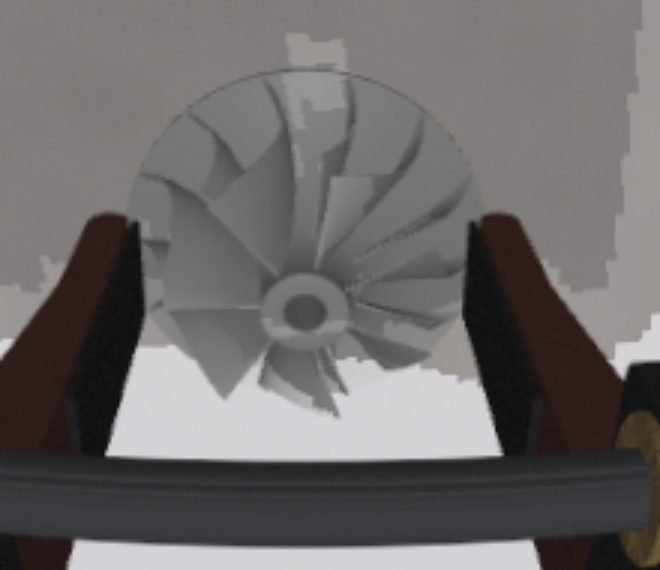

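View pics/s3z.png

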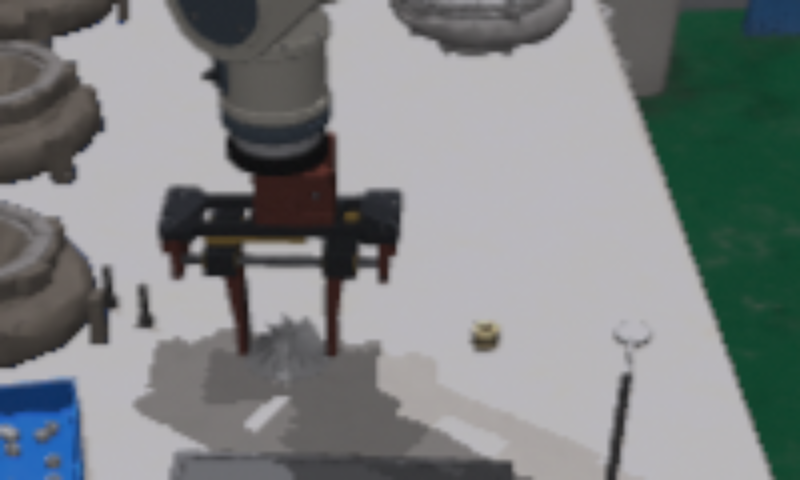

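Request:
carry_out:
  targets:
    - [[0, 0, 0], [0, 0, 0], 86]
    - [[0, 0, 0], [0, 0, 0], 86]
    - [[0, 0, 0], [0, 0, 0], 86]
    - [[0, 0, 0], [0, 0, 0], 86]

```text
t: 5.3
ee_pos: [585.6, -385.9, 4.8]
orientation: [2.343, 2.093, 0.0]
ft_force: [-1.6, -0.6, 0.6]
width: 83.8
```

```bash
python3 - <<'E'
from h import *
o=st();im=vision.get_image('wrist'); cv2.imwrite('pics/w4z.png',cv2.resize(im[170:360,180:400,::-1],None,fx=3,fy=3))
st()
circ('comp_wheel_mid','wrist',5)
E
```

```text
t 5.30 pos [ 585.6 -385.9    4.8] yaw 83.57 tilt 0.00 w 83.8 F [-1.6 -0.6  0.6] q [-0.6   0.8   1.53  0.    0.81 -0.49]
t 5.35 pos [ 585.6 -385.9    4.7] yaw 83.57 tilt 0.01 w 85.0 F [-0.9  0.2 -0.1] q [-0.6   0.8   1.53  0.    0.81 -0.49]
comp_wheel_mid wrist conf 0.91 ellipse [ 586.6 -383.8] [66.8 70. ] bbox mid [ 586.6 -385.8] [67.6 74. ]
```

View pics/w4z.png

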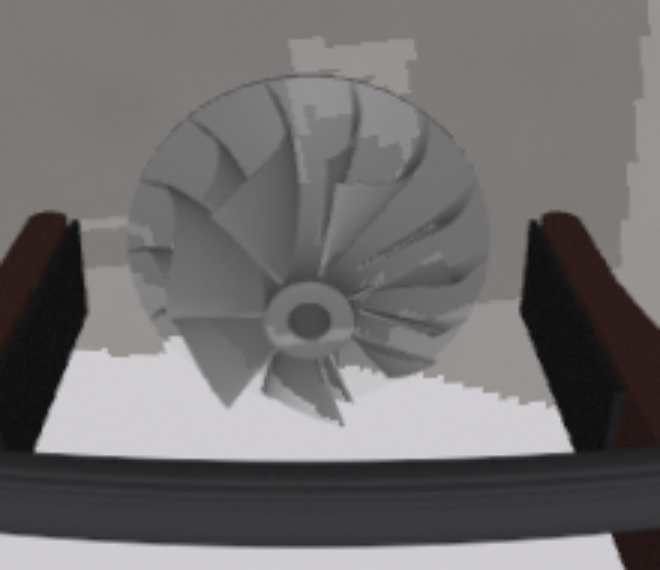

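Request:
carry_out:
  targets:
    - [[0, 0, 0], [0.7, 1, -3.8], 86]
    - [[0, 0, 0], [0.7, 1, -3.8], 86]
    - [[0, 0, 0], [0.7, 1, -3.8], 66]
    - [[0, 0, 0], [0.7, 1, -3.8], 62]
    - [[0, 0, 0], [0.7, 1, -3.8], 62]
    - [[0, 0, 0], [0.7, 1, -3.8], 62]
    - [[0, 0, 0], [0.7, 1, -3.8], 62]
    - [[0, 0, 0], [0.7, 1, -3.8], 62]

```text
t: 6.07
ee_pos: [586.2, -384.8, 0.8]
orientation: [-2.342, -2.093, 0.0]
ft_force: [-0.6, 0.3, -0.8]
width: 65.0
```

Request:
carry_out:
  targets:
    - [[0, 0, 0], [0, 0, 0], 50]
    - [[0, 0, 0], [0, 0, 0], 50]
    - [[0, 0, 0], [0, 0, 0], 50]

```text
t: 6.32
ee_pos: [586.2, -384.9, 0.9]
orientation: [-2.342, -2.093, 0.0]
ft_force: [0.1, -0.9, -1.1]
width: 65.0
```

```bash
python3 - <<'E'
from h import *
o=st();im=vision.get_image('wrist'); cv2.imwrite('pics/w5z.png',cv2.resize(im[170:360,180:400,::-1],None,fx=3,fy=3))
E
```

```text
t 6.32 pos [ 586.2 -384.9    0.9] yaw 83.57 tilt 0.01 w 65.0 F [ 0.1 -0.9 -1.1] q [-0.6   0.8   1.53 -0.    0.8  -0.49]
```

View pics/w5z.png

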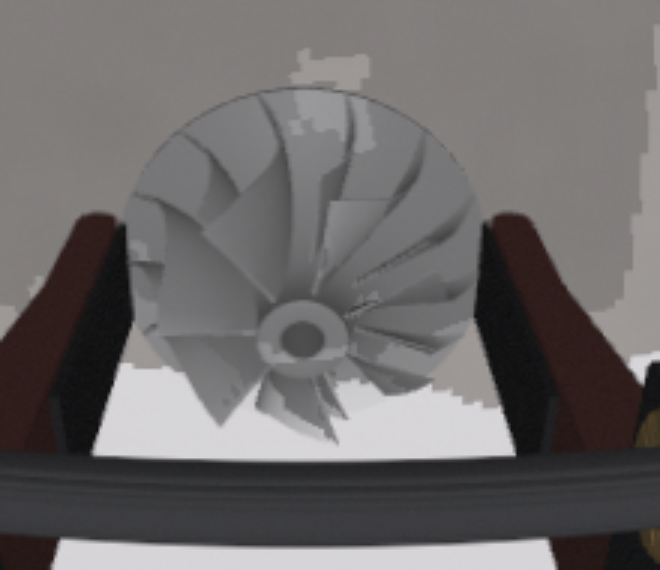

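Request:
carry_out:
  targets:
    - [[0, 0, 0], [0, 0, 10], 50]
    - [[0, 0, 0], [0, 0, 30], 50]
    - [[0, 0, 0], [0, 0, 70], 50]
    - [[0, 0, 0], [0, 0, 110], 50]
    - [[0, 0, 0], [0, 0, 130], 50]
    - [[0, 0, 0], [0, 0, 130], 50]
    - [[0, 0, 0], [0, 0, 130], 50]

```text
t: 6.95
ee_pos: [587.1, -385.5, 133.2]
orientation: [2.34, 2.091, 0.001]
ft_force: [-0.7, -0.1, -1.1]
width: 64.8
```

```bash
python3 - <<'E'
from h import *
o=st();im=snap('wrist','w6'); 
circ('comp_wheel_mid','wrist',o['ee_pos'][2]+4)
E
```

```text
t 6.95 pos [ 587.1 -385.5  133.2] yaw 83.57 tilt 0.20 w 64.8 F [-0.7 -0.1 -1.1] q [-0.6   0.63  1.5  -0.    1.   -0.49]
comp_wheel_mid wrist conf 0.69 ellipse [ 585.4 -381.8] [64.2 69.2] bbox mid [ 585.5 -383.9] [64.4 73.2]
```

View pics/w6.png

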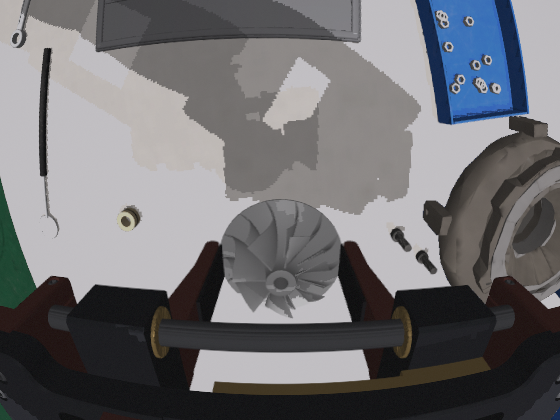

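Request:
carry_out:
  targets:
    - [[0, 0, 0], [-7, 405, 50], 50]
    - [[0, 0, 0], [-7, 405, 50], 50]
    - [[0, 0, 0], [-7, 405, 50], 50]
    - [[0, 0, 0], [-7, 405, 50], 50]
    - [[0, 0, 0], [-7, 405, 50], 50]
    - [[0, 0, 0], [-7, 405, 50], 50]
    - [[0, 0, 0], [-7, 405, 50], 50]
    - [[0, 0, 0], [-7, 405, 50], 50]
    - [[0, 0, 0], [-7, 405, 50], 50]
    - [[0, 0, 0], [-7, 405, 50], 50]

```text
t: 7.88
ee_pos: [577.6, 22.8, 179.3]
orientation: [-2.34, -2.092, 0.004]
ft_force: [-0.1, -0.6, -0.7]
width: 65.1
```

Request:
carry_out:
  targets:
    - [[0, 0, 0], [0, 0, 0], 50]
    - [[0, 0, 0], [0, 0, 0], 50]
    - [[0, 0, 0], [0, 0, 0], 50]

```text
t: 8.13
ee_pos: [578.4, 19.8, 179.5]
orientation: [-2.341, -2.093, 0.004]
ft_force: [-0.9, -0.0, -0.4]
width: 64.7
```

```bash
python3 - <<'E'
from h import *
np.set_printoptions(precision=1,suppress=True)
o=st();im=snap('wrist','w7'); 
for n in ['nest_wheel','nest_plate','nest_cap','nest_journal','case']:
    print(n,[(toworld('wrist',d['point']).round(1).tolist(),round(d['confidence'],2)) for d in place_of(n,'wrist')[:3]])
E
```

```text
t 8.13 pos [578.4  19.8 179.5] yaw 83.61 tilt 0.16 w 64.7 F [-0.9 -0.  -0.4] q [ 0.   0.4  1.8 -0.   1.   0.1]
nest_wheel [([612.2, 97.5, 6.1], 0.66)]
nest_plate [([623.1, 182.2, 9.2], 0.88)]
nest_cap [([515.5, 191.9, 4.0], 0.91), ([568.5, 143.9, 0.5], 0.35)]
nest_journal [([500.8, 113.0, 6.2], 0.74)]
case [([569.5, 147.4, 2.8], 0.59)]
```

View pics/w7.png

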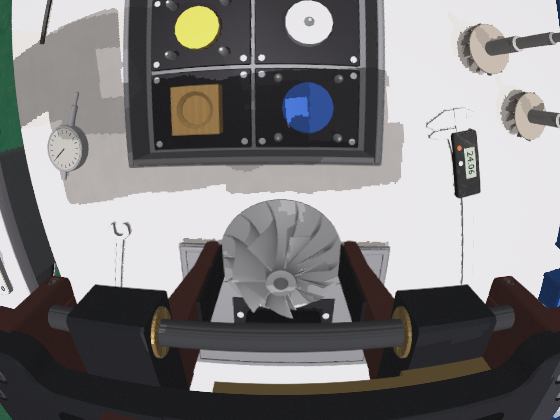

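The wrist picture shows the nests: blue pad (308,108), yellow pad (197,27), pedestal (309,22), brass block (197,110). The wheel is held level. Next: fit the box pose.

```bash
cat >> h.py <<'E'
def seg(im,name,box=None):
    hsv=cv2.cvtColor(im,cv2.COLOR_RGB2HSV); H,S,V=[hsv[...,i].astype(int) for i in range(3)]
    m={'blue':(H>100)&(H<125)&(S>120)&(V>50),'yellow':(H>24)&(H<36)&(S>140),'brass':(H>10)&(H<22)&(S>90)&(V>90),'white':(S<40)&(V>140)}[name]
    if box: 
        b=np.zeros_like(m); b[box[1]:box[3],box[0]:box[2]]=1; m=m&b
    m=cv2.morphologyEx(m.astype('uint8'),cv2.MORPH_OPEN,np.ones((3,3)))
    cnt=max(cv2.findContours(m,0,1)[0],key=cv2.contourArea); return cnt
def cfit(c,cnt,h):
    w=np.array([ray_at_z(c,p[0],h)[:2] for p in cnt]).astype('float32'); e=cv2.fitEllipse(cv2.convexHull(w)); return np.array(e[0]),np.array(e[1])
E
python3 - <<'E'
from h import *
np.set_printoptions(precision=1,suppress=True)
im=cv2.cvtColor(cv2.imread('pics/w7.png'),cv2.COLOR_BGR2RGB)
bx={'blue':(265,75,350,145),'yellow':(165,0,230,55),'white':(275,0,345,50),'brass':(160,75,235,145)}
hh={'blue':14,'yellow':22,'white':28,'brass':32}
loc={'blue':(55,-42.5),'yellow':(-55,42.5),'white':(55,42.5),'brass':(-55,-42.5)}
P=[];L=[]
for k in bx:
    cnt=seg(im,k,bx[k])
    if k=='brass':
        w=np.array([ray_at_z('wrist',p[0],hh[k])[:2] for p in cnt]).astype('float32'); r=cv2.minAreaRect(w); c,s=np.array(r[0]),r[1:]
    else: c,s=cfit('wrist',cnt,hh[k])
    print(k,c,s); P.append(c);L.append(loc[k])
P=np.array(P);L=np.array(L);Pc=P.mean(0)
a=np.arctan2((L[:,0]*(P-Pc)[:,1]-L[:,1]*(P-Pc)[:,0]).sum(),(L*(P-Pc)).sum()); Rm=np.array([[np.cos(a),-np.sin(a)],[np.sin(a),np.cos(a)]])
print('case',Pc,'yaw',np.degrees(a)); print('nests',{k:(Pc+Rm@np.array(v)).round(1) for k,v in loc.items()},'res',P-Pc-L@Rm.T)
E
```

```text
blue [614.5  95.7] [51.5 51.9]Traceback (most recent call last):
  File "<stdin>", line 9, in <module>
  File "h.py", line 40, in seg
    cnt=max(cv2.findContours(m,0,1)[0],key=cv2.contourArea); return cnt
ValueError: max() iterable argument is empty
```

```bash
sed -i "s/'yellow':(H>24)/'yellow':(H>22)/; s/(S<40)&(V>140)/(S<50)\&(V>120)/" h.py; cat > fit.py <<'E'
from h import *
import sys
np.set_printoptions(precision=1,suppress=True)
im=cv2.cvtColor(cv2.imread('pics/w7.png'),cv2.COLOR_BGR2RGB)
hsv=cv2.cvtColor(im,cv2.COLOR_RGB2HSV); print(hsv[27,197],hsv[15,295],hsv[110,178])
bx={'blue':(265,75,350,145),'yellow':(165,0,230,55),'white':(275,0,345,50),'brass':(160,75,235,145)}
hh={'blue':14,'yellow':22,'white':28,'brass':32}
loc={'blue':(55,-42.5),'yellow':(-55,42.5),'white':(55,42.5),'brass':(-55,-42.5)}
P=[];L=[]
for k in bx:
    try: cnt=seg(im,k,bx[k])
    except ValueError: print('no',k); continue
    if k=='brass':
        w=np.array([ray_at_z('wrist',p[0],hh[k])[:2] for p in cnt]).astype('float32'); r=cv2.minAreaRect(w); c,s=np.array(r[0]),r[1:]
    else: c,s=cfit('wrist',cnt,hh[k])
    print(k,c,s); P.append(c);L.append(loc[k])
P=np.array(P);L=np.array(L,float);Lc=L.mean(0);L0=L-Lc;Pc=P.mean(0)
a=np.arctan2((L0[:,0]*(P-Pc)[:,1]-L0[:,1]*(P-Pc)[:,0]).sum(),(L0*(P-Pc)).sum()); Rm=np.array([[np.cos(a),-np.sin(a)],[np.sin(a),np.cos(a)]])
T=Pc-Rm@Lc
print('case',T,'yaw',np.degrees(a)); print('nests',{k:(T+Rm@np.array(v)).round(1) for k,v in loc.items()},'res',P-T-L@Rm.T)
E
python3 fit.py
```

```text
[ 29 130 232] [150   2 233] [ 18 129 125]
blue [614.5  95.7] [51.5 51.9]
no yellow
white [624.1 180.3] [45.2 45.9]
brass [504.9 107.9] ((48.4876708984375, 48.76980209350586), 83.50747680664062)
case [564.5 144.1] yaw -6.391226291964144
nests {'blue': array([614.4,  95.7]), 'yellow': array([514.6, 192.4]), 'white': array([623.9, 180.2]), 'brass': array([505.1, 107.9])} res [[ 0.  -0. ]
 [ 0.1  0.1]
 [-0.2 -0.1]]
```

```bash
sed -i "s/(S>140)/(S>90)/" h.py; python3 fit.py | tail -6; python3 - <<'E'
from h import *
o=st(); p=o['ee_pos']
print(ray_at_z('wrist',(281,281.5),p[2]+27)-p, proj('wrist',p+np.array([0,0,27])))
E
```

```text
brass [504.9 107.9] ((48.4876708984375, 48.76980209350586), 83.50747680664062)
case [564.6 143.9] yaw -6.37945246997911
nests {'blue': array([614.6,  95.6]), 'yellow': array([514.7, 192.3]), 'white': array([624. , 180.1]), 'brass': array([505.2, 107.8])} res [[-0.1  0.1]
 [ 0.3 -0.3]
 [ 0.1  0.2]
 [-0.3  0. ]]
t 8.43 pos [579.2  19.  180.7] yaw 83.47 tilt 0.03 w 65.2 F [-0.6  1.3 -0.5] q [ 0.01  0.41  1.76 -0.    0.97  0.13]
[ 0.10546856  0.96714426 27.        ] [281.01197139 283.20808491]
```

Request:
carry_out:
  targets:
    - [[0, 0, 0], [36, 75.5, -30], 50]
    - [[0, 0, 0], [36, 75.5, -60], 50]
    - [[0, 0, 0], [36, 75.5, -90], 50]
    - [[0, 0, 0], [36, 75.5, -100], 50]
    - [[0, 0, 0], [36, 75.5, -100], 50]
    - [[0, 0, 0], [36, 75.5, -100], 50]
    - [[0, 0, 0], [36, 75.5, -100], 50]

```text
t: 9.02
ee_pos: [616.1, 94.9, 82.2]
orientation: [2.343, 2.092, 0.002]
ft_force: [-0.7, -0.1, -0.0]
width: 64.6
```

```bash
python3 - <<'E'
from h import *
o=st();im=snap('wrist','w8'); im=snap('side','s8')
cv2.imwrite('pics/s8z.png',cv2.resize(im[170:330,180:360,::-1],None,fx=4,fy=3.5))
E
```

```text
t 9.02 pos [616.1  94.9  82.2] yaw 83.52 tilt 0.09 w 64.6 F [-0.7 -0.1 -0. ] q [ 0.13  0.6   1.71 -0.    0.83  0.25]
```

View pics/w8.png

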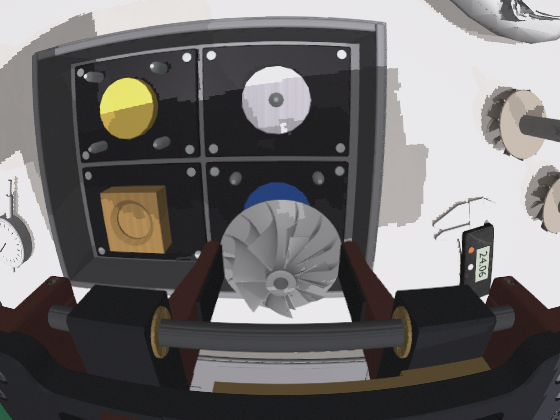

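View pics/s8z.png

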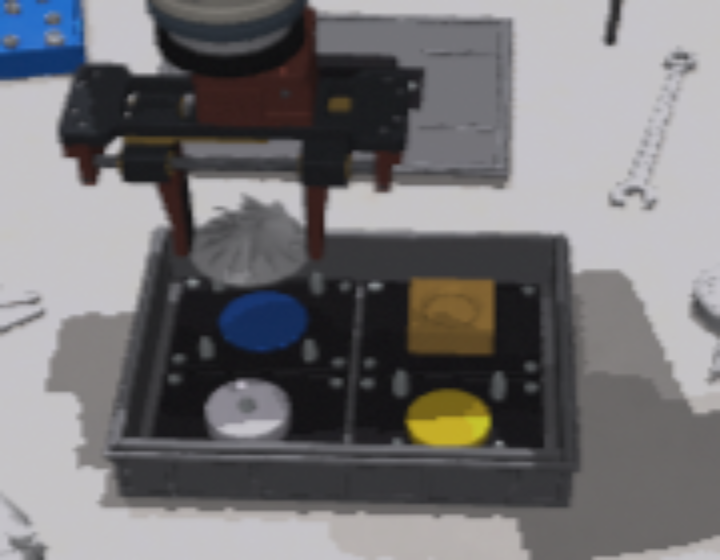

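```bash
cat > fit2.py <<'E'
from h import *
def fitbox(pic,bx):
    np.set_printoptions(precision=1,suppress=True)
    im=cv2.cvtColor(cv2.imread(f'pics/{pic}.png'),cv2.COLOR_BGR2RGB)
    hh={'blue':14,'yellow':22,'white':28,'brass':32}
    loc={'blue':(55,-42.5),'yellow':(-55,42.5),'white':(55,42.5),'brass':(-55,-42.5)}
    P=[];L=[]
    for k in bx:
        cnt=seg(im,k,bx[k])
        w=np.array([ray_at_z('wrist',p[0],hh[k])[:2] for p in cnt]).astype('float32')
        if k=='brass': r=cv2.minAreaRect(w); c,s=np.array(r[0]),r[1:]
        else: c,s=cfit('wrist',cnt,hh[k])
        print(k,c,s); P.append(c);L.append(loc[k])
    P=np.array(P);L=np.array(L,float);Lc=L.mean(0);L0=L-Lc;Pc=P.mean(0)
    a=np.arctan2((L0[:,0]*(P-Pc)[:,1]-L0[:,1]*(P-Pc)[:,0]).sum(),(L0*(P-Pc)).sum()); Rm=np.array([[np.cos(a),-np.sin(a)],[np.sin(a),np.cos(a)]])
    T=Pc-Rm@Lc
    print('case',T,'yaw',np.degrees(a)); print('nests',{k:(T+Rm@np.array(v)).round(1) for k,v in loc.items()},'res',P-T-L@Rm.T)
E
python3 -c "
from fit2 import *
fitbox('w8',{'yellow':(95,70,165,145),'white':(235,60,318,138),'brass':(95,180,176,260)})"
```

```text
yellow [514.9 192.9] [45.8 49. ]
white [623.  181.1] [45.1 45.5]
brass [505.5 110.3] ((52.72549057006836, 51.458255767822266), 83.51126861572266)
case [564.4 145.3] yaw -6.46414776661241
nests {'blue': array([614.3,  96.9]), 'yellow': array([514.6, 193.7]), 'white': array([623.9, 181.3]), 'brass': array([505. , 109.3])} res [[ 0.3 -0.8]
 [-0.8 -0.2]
 [ 0.5  1. ]]
```

Request:
carry_out:
  targets:
    - [[0, 0, 0], [-1, 0.2, -20], 50]
    - [[0, 0, 0], [-1, 0.2, -40], 50]
    - [[0, 0, 0], [-1, 0.2, -47], 50]
    - [[0, 0, 0], [-1, 0.2, -47], 50]
    - [[0, 0, 0], [-1, 0.2, -47], 50]

```text
t: 9.53
ee_pos: [614.8, 95.5, 34.9]
orientation: [2.343, 2.093, 0.001]
ft_force: [-0.3, 0.2, -1.2]
width: 64.8
```

```bash
python3 - <<'E'
from h import *
o=st();im=snap('wrist','w9'); 
cv2.imwrite('pics/w9z.png',cv2.resize(im[120:340,180:400,::-1],None,fx=3,fy=2.7))
for d in [(x,y) for x in (-29.7,29.7) for y in (-29.7,29.7)]:
    a=np.radians(-6.4); q=np.array([614.5+np.cos(a)*d[0]-np.sin(a)*d[1],96+np.sin(a)*d[0]+np.cos(a)*d[1],29]); print(d,proj('wrist',q))
print(proj('wrist',o['ee_pos']+np.array([0,1,27])))
im=snap('side','s9')
cv2.imwrite('pics/s9z.png',cv2.resize(im[200:300,190:340,::-1],None,fx=5,fy=5))
E
```

```text
t 9.53 pos [614.8  95.5  34.9] yaw 83.54 tilt 0.05 w 64.8 F [-0.3  0.2 -1.2] q [ 0.14  0.67  1.73 -0.    0.74  0.25]
(-29.7, -29.7) [231.9330104  295.03179176]
(-29.7, 29.7) [225.43214241 203.39937049]
(29.7, -29.7) [327.97153045 294.92194953]
(29.7, 29.7) [333.88272502 203.20737336]
[280.15131991 281.34098743]
```

View pics/w9z.png

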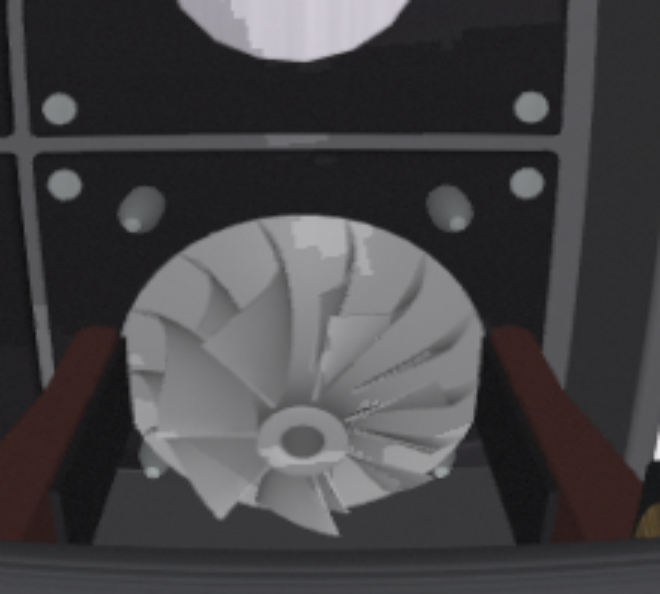

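View pics/s9z.png

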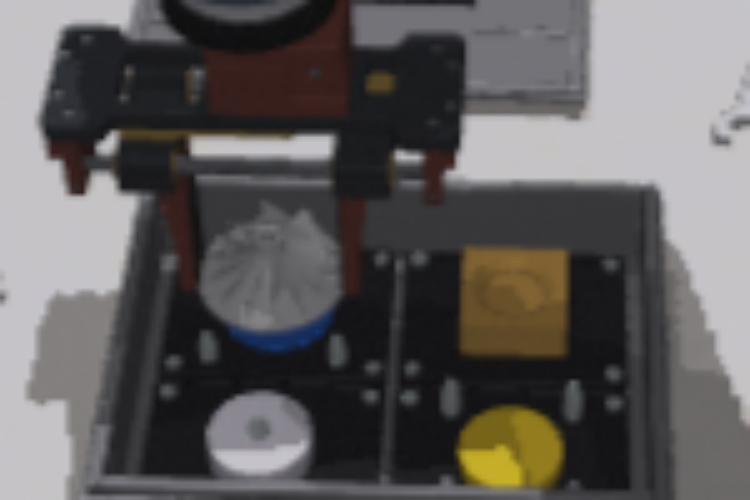

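Request:
carry_out:
  targets:
    - [[0, 0, 0], [-1, 0.7, -2], 50]
    - [[0, 0, 0], [-1, 0.7, -6], 50]
    - [[0, 0, 0], [-1, 0.7, -11], 50]
    - [[0, 0, 0], [-1, 0.7, -16], 50]
    - [[0, 0, 0], [-1, 0.7, -19.5], 50]
    - [[0, 0, 0], [-1, 0.7, -19.5], 50]

```text
t: 10.13
ee_pos: [613.1, 96.4, 13.9]
orientation: [-2.342, -2.093, 0.001]
ft_force: [-0.4, 0.6, -1.2]
width: 64.9
```

```bash
python3 - <<'E'
from h import *
o=st();im=snap('wrist','w10'); 
cv2.imwrite('pics/w10z.png',cv2.resize(im[120:340,180:400,::-1],None,fx=3,fy=2.7))
E
```

```text
t 10.13 pos [613.1  96.4  13.9] yaw 83.57 tilt 0.04 w 64.9 F [-0.4  0.6 -1.2] q [ 0.14  0.7   1.73 -0.    0.71  0.25]
```

View pics/w10z.png

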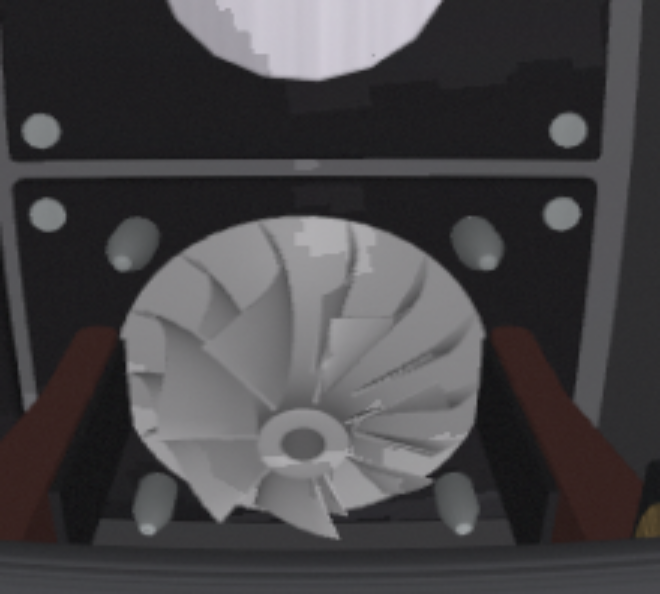

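Request:
carry_out:
  targets:
    - [[0, 0, 0], [0.3, 0, -1], 50]
    - [[0, 0, 0], [0.3, 0, -1], 78]
    - [[0, 0, 0], [0.3, 0, -1], 80]
    - [[0, 0, 0], [0.3, 0, -1], 80]
    - [[0, 0, 0], [0.3, 0, 15], 80]
    - [[0, 0, 0], [0.3, 0, 45], 80]
    - [[0, 0, 0], [0.3, 0, 85], 80]
    - [[0, 0, 0], [0.3, 0, 125], 80]
    - [[0, 0, 0], [0.3, 0, 125], 80]

```text
t: 10.93
ee_pos: [618.4, 97.2, 147.2]
orientation: [2.337, 2.089, 0.016]
ft_force: [2.0, -0.3, 0.2]
width: 80.1
```

```bash
python3 - <<'E'
from h import *
o=st();im=snap('wrist','w11'); 
im=snap('side','s11')
cv2.imwrite('pics/s11z.png',cv2.resize(im[200:330,190:340,::-1],None,fx=5,fy=4.5))
for n,c in [('comp_wheel_mid','wrist')]: circ(n,c,19)
circ('seal_plate_mid','side',6); circ('seal_plate_mid','wrist',6)
E
```

```text
t 10.93 pos [618.4  97.2 147.2] yaw 83.57 tilt 0.70 w 80.1 F [ 2.  -0.3  0.2] q [0.14 0.51 1.69 0.   0.93 0.25]
comp_wheel_mid wrist conf 0.93 ellipse [607.1  99. ] [64.8 66.6] bbox mid [607.   99.2] [65.1 66.8]
seal_plate_mid side conf 0.78 ellipse [579.9 375.5] [65.6 66.7] bbox mid [579.6 375.9] [67.3 66.3]
seal_plate_mid wrist conf 0.73 ellipse [ 535.7 -132.2] [ 80.6 304.7] bbox mid [ 553.7 -131.9] [250.3  89.4]
```

View pics/w11.png

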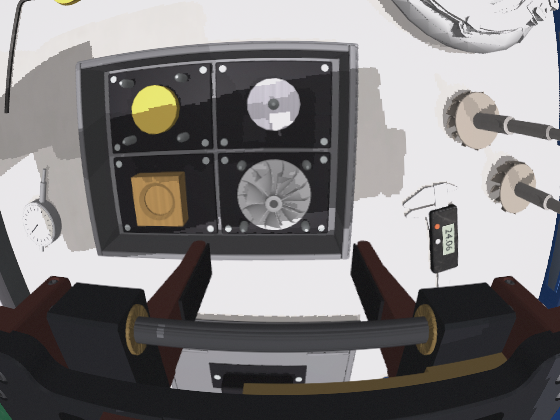

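View pics/s11z.png

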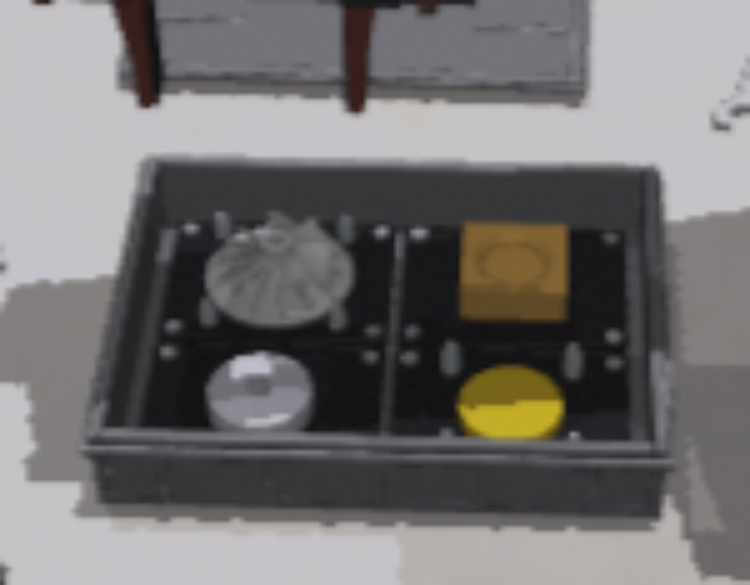

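Wheel sits between its dowels, flat (wrist (273,190)). Next, the seal plate.

Request:
carry_out:
  targets:
    - [[0, 0, 0], [-37, 260, -40], 87]
    - [[0, 0, 0], [-37, 260, -40], 87]
    - [[0, 0, 0], [-37, 260, -40], 87]
    - [[0, 0, 0], [-37, 260, -40], 87]
    - [[0, 0, 0], [-37, 260, -40], 87]
    - [[0, 0, 0], [-37, 260, -40], 87]
    - [[0, 0, 0], [-37, 260, -40], 87]
    - [[0, 0, 0], [-37, 260, -40], 87]
    - [[0, 0, 0], [-37, 260, -40], 87]

```text
t: 11.93
ee_pos: [575.4, 356.3, 97.5]
orientation: [-2.34, -2.095, 0.005]
ft_force: [0.4, -0.2, 0.3]
width: 86.7
```

```bash
python3 - <<'E'
from h import *
o=st();im=snap('wrist','w12'); 
circ('seal_plate_mid','wrist',6);circ('blanking_cap_mid','wrist',11)
E
```

```text
t 11.93 pos [575.4 356.3  97.5] yaw 83.68 tilt 0.19 w 86.7 F [ 0.4 -0.2  0.3] q [ 0.54  0.65  1.58 -0.    0.92  0.65]
seal_plate_mid wrist conf 0.64 ellipse [580.9 370.4] [64.6 65.7] bbox mid [581.  370.5] [64.7 66. ]
blanking_cap_mid wrist conf 0.97 ellipse [427.7 364.7] [59.1 63.4] bbox mid [427.4 364.8] [63.8 61. ]
```

View pics/w12.png

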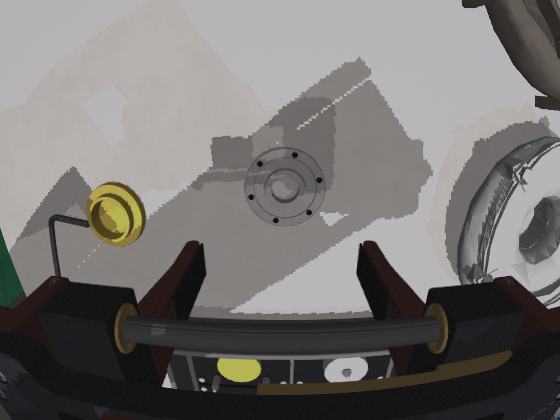

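Request:
carry_out:
  targets:
    - [[0, 0, 0], [5, 14.5, -30], 87]
    - [[0, 0, 0], [5, 14.5, -60], 87]
    - [[0, 0, 0], [5, 14.5, -70], 87]
    - [[0, 0, 0], [5, 14.5, -70], 87]
    - [[0, 0, 0], [5, 14.5, -70], 87]

```text
t: 12.5
ee_pos: [581.8, 369.6, 29.5]
orientation: [-2.344, -2.092, 0.002]
ft_force: [0.8, -1.0, 0.8]
width: 86.9
```

```bash
python3 - <<'E'
from h import *
o=st();im=snap('wrist','w13'); 
circ('seal_plate_mid','wrist',6)
cv2.imwrite('pics/w13z.png',cv2.resize(im[120:340,150:410,::-1],None,fx=3,fy=2.7))
print(proj('wrist',[581,371,10]))
E
```

```text
t 12.50 pos [581.8 369.6  29.5] yaw 83.49 tilt 0.07 w 86.9 F [ 0.8 -1.   0.8] q [ 0.55  0.75  1.56 -0.    0.83  0.66]
seal_plate_mid wrist conf 0.75 ellipse [580.8 373. ] [64.7 66.3] bbox mid [580.6 373.2] [65.1 66.4]
[278.14245617 242.3977407 ]
```

View pics/w13z.png

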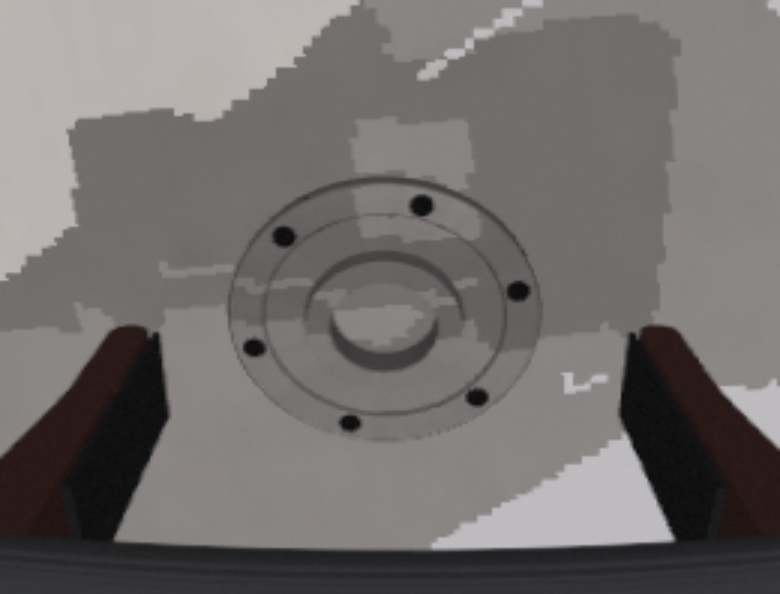

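Request:
carry_out:
  targets:
    - [[0, 0, 0], [-1, 3.6, -20], 87]
    - [[0, 0, 0], [-1, 3.6, -28.6], 87]
    - [[0, 0, 0], [-1, 3.6, -28.6], 87]
    - [[0, 0, 0], [-1, 3.6, -28.6], 70]
    - [[0, 0, 0], [-1, 3.6, -28.6], 55]
    - [[0, 0, 0], [-1, 3.6, -28.6], 55]
    - [[0, 0, 0], [-1, 3.6, -28.6], 55]
    - [[0, 0, 0], [-1, 3.6, -28.6], 55]
    - [[0, 0, 0], [-1, 3.6, -28.6], 55]

```text
t: 13.35
ee_pos: [580.8, 374.6, 1.5]
orientation: [2.342, 2.093, 0.0]
ft_force: [-1.4, -0.5, 3.5]
width: 63.5
```

```bash
python3 - <<'E'
from h import *
o=st();im=snap('wrist','w14'); 
cv2.imwrite('pics/w14z.png',cv2.resize(im[120:340,150:410,::-1],None,fx=3,fy=2.7))
print(proj('wrist',o['ee_pos']*np.array([1,1,0])+np.array([0,0,10])))
E
```

```text
t 13.35 pos [580.8 374.6   1.5] yaw 83.57 tilt 0.02 w 63.5 F [-1.4 -0.5  3.5] q [ 0.56  0.79  1.56 -0.    0.79  0.67]
[281.06786717 265.24344011]
```

View pics/w14z.png

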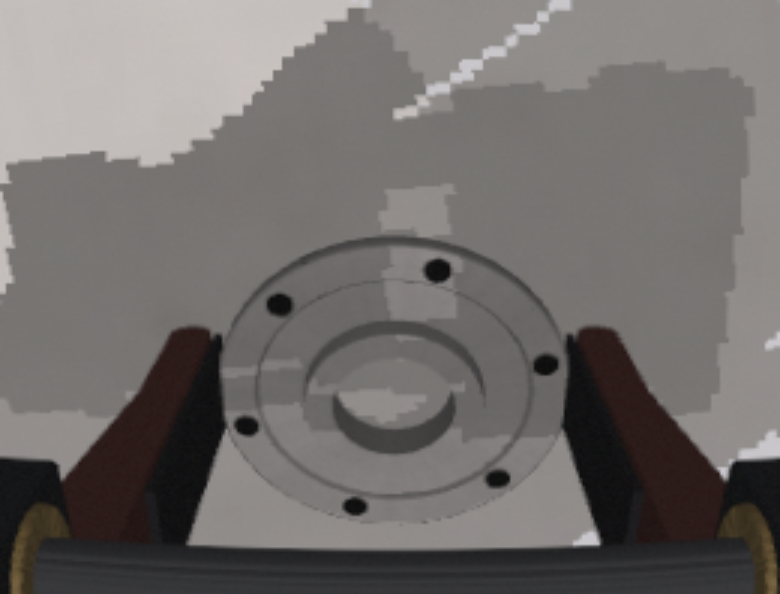

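```bash
python3 - <<'E'
from h import *
o=st();p=o['ee_pos']
z=lambda u,v:(150+u/3,120+v/2.7)
for uv in [(394,355),(394,453),(333,404),(456,404)]: print('hole',ray_at_z('wrist',z(*uv),10)-p)
for uv in [(394,237),(394,522),(219,385),(567,385)]: print('rim',ray_at_z('wrist',z(*uv),6)-p)
vision.get_image('wrist'); circ('seal_plate_mid','wrist',6)
E
```

```text
t 13.40 pos [580.8 374.6   1.4] yaw 83.57 tilt 0.02 w 63.3 F [-0.7 -0.3  5.5] q [ 0.56  0.79  1.56 -0.    0.79  0.67]
hole [1.05967962 8.12186142 8.55393204]
hole [ -1.4621055  -14.23022392   8.55393204]
hole [-11.02853271  -1.52936764   8.55393204]
hole [10.8713767  -4.00933405  8.55393204]
rim [ 3.61568537 30.73879521  4.55393204]
rim [ -3.79142686 -34.90358787   4.55393204]
rim [-31.92102364   2.69621004   4.55393204]
rim [31.63575071 -4.48698428  4.55393204]
seal_plate_mid wrist conf 0.64 ellipse [580.5 372.7] [64.1 66. ] bbox mid [580.2 372.6] [63.9 66.5]
```

Request:
carry_out:
  targets:
    - [[0, 0, 0], [0, 0, 15], 50]
    - [[0, 0, 0], [0, 0, 50], 50]
    - [[0, 0, 0], [0, 0, 90], 50]
    - [[0, 0, 0], [15, -30, 110], 50]
    - [[0, 0, 0], [43, -192, 110], 50]
    - [[0, 0, 0], [43, -192, 110], 50]
    - [[0, 0, 0], [43, -192, 110], 50]
    - [[0, 0, 0], [43, -192, 110], 50]
    - [[0, 0, 0], [43, -192, 90], 50]
    - [[0, 0, 0], [43, -192, 80], 50]

```text
t: 14.33
ee_pos: [623.8, 180.1, 80.7]
orientation: [-2.347, -2.089, -0.0]
ft_force: [-1.4, 0.2, -2.0]
width: 62.9
```

Request:
carry_out:
  targets:
    - [[0, 0, 0], [0, 0, 0], 50]
    - [[0, 0, 0], [0, 0, 0], 50]
    - [[0, 0, 0], [0, 0, 0], 50]

```text
t: 14.58
ee_pos: [623.6, 183.9, 81.3]
orientation: [-2.341, -2.095, -0.0]
ft_force: [0.3, -0.0, -1.4]
width: 63.3
```

```bash
python3 - <<'E'
from h import *
o=st();im=snap('wrist','w15'); 
circ('seal_plate_mid','wrist',o['ee_pos'][2]+4.6)
im=snap('side','s15')
cv2.imwrite('pics/s15z.png',cv2.resize(im[190:330,190:340,::-1],None,fx=5,fy=4.2))
E
```

```text
t 14.58 pos [623.6 183.9  81.3] yaw 83.66 tilt 0.01 w 63.3 F [ 0.3 -0.  -1.4] q [0.27 0.63 1.65 0.   0.86 0.38]
seal_plate_mid wrist conf 0.88 ellipse [623.5 181.9] [63.7 66.1] bbox mid [623.3 182. ] [63.8 66.5]
```

View pics/w15.png

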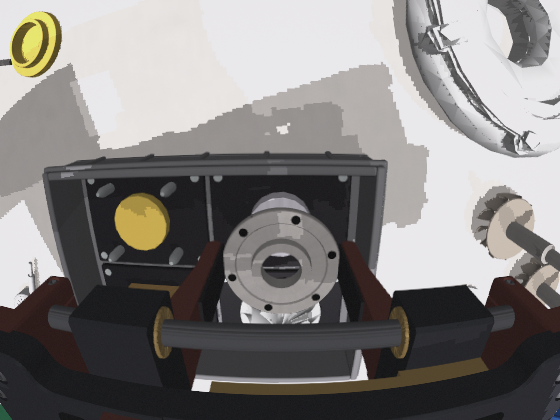

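View pics/s15z.png

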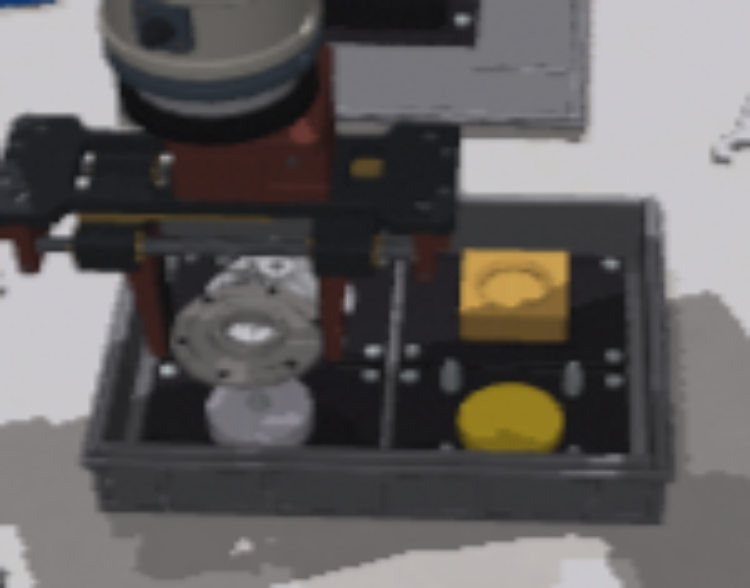

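Request:
carry_out:
  targets:
    - [[0, 0, 0], [0, -1, -25], 50]
    - [[0, 0, 0], [0, -1, -39], 50]
    - [[0, 0, 0], [0, -1, -39], 50]
    - [[0, 0, 0], [0, -1, -39], 50]

```text
t: 15.07
ee_pos: [622.6, 181.6, 41.0]
orientation: [-2.341, -2.093, 0.004]
ft_force: [0.0, 0.4, -0.3]
width: 63.3
```

```bash
python3 - <<'E'
from h import *
o=st();im=snap('wrist','w16'); 
cv2.imwrite('pics/w16z.png',cv2.resize(im[120:340,150:410,::-1],None,fx=3,fy=2.7))
circ('seal_plate_mid','wrist',o['ee_pos'][2]+4.6)
im=snap('side','s16')
cv2.imwrite('pics/s16z.png',cv2.resize(im[220:320,190:330,::-1],None,fx=5.5,fy=5.5))
print(proj('side',[623.4,180.9,37]),proj('wrist',[623.4,180.9,37]))
E
```

```text
t 15.07 pos [622.6 181.6  41. ] yaw 83.60 tilt 0.15 w 63.3 F [ 0.   0.4 -0.3] q [ 0.27  0.69  1.66 -0.    0.79  0.38]
seal_plate_mid wrist conf 0.58 ellipse [623.5 179.4] [64.4 67.1] bbox mid [623.4 179.5] [64.6 67.5]
[240.79482172 282.2103804 ] [279.86902538 255.06973922]
```

View pics/w16z.png

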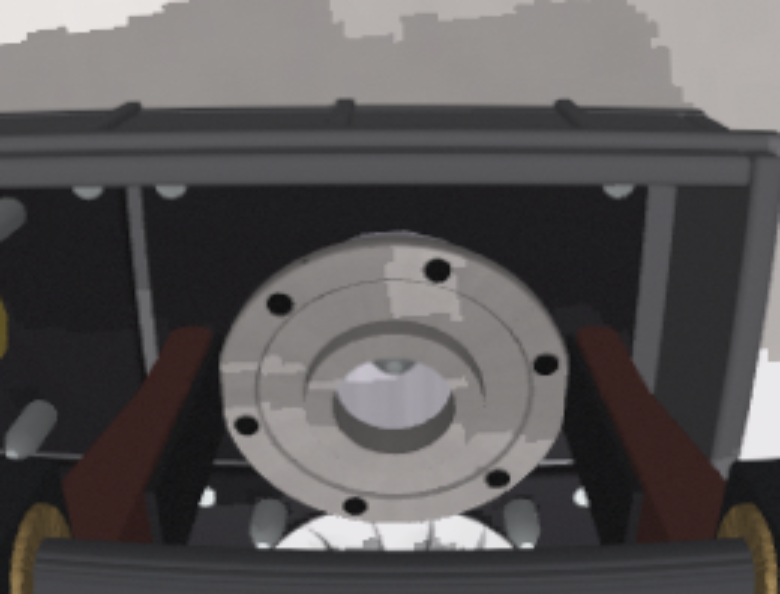

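View pics/s16z.png

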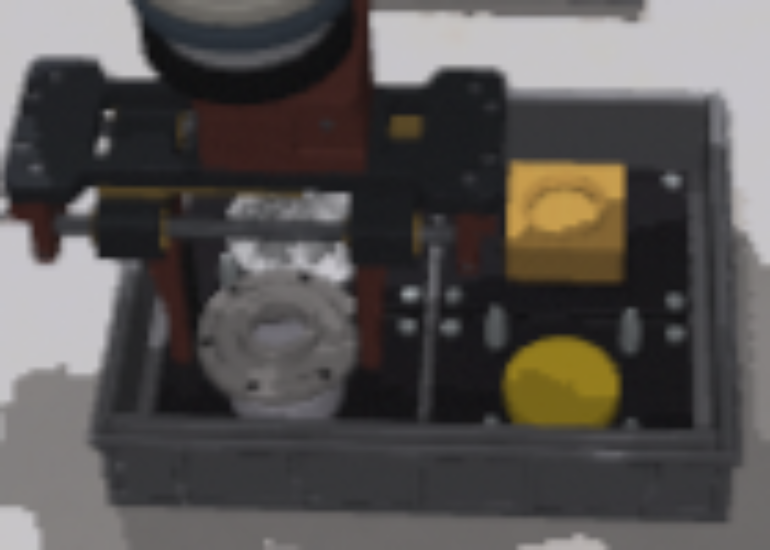

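```bash
python3 - <<'E'
from h import *
o=st();im=vision.get_image('wrist')
cv2.imwrite('pics/w17z.png',cv2.resize(im[230:300,245:320,::-1],None,fx=10,fy=8,interpolation=cv2.INTER_CUBIC))
p=o['ee_pos'];print(p)
z=lambda u,v:(150+u/3,120+v/2.7)
print(ray_at_z('wrist',z(394,392),p[2]-1.4),ray_at_z('wrist',z(394,404),p[2]+8.6))
print(ray_at_z('wrist',z(395,372),37))
E
```

```text
t 15.22 pos [624.2 181.8  42.7] yaw 83.58 tilt 0.07 w 63.2 F [ 0.8  0.5 -1. ] q [ 0.27  0.69  1.66 -0.    0.79  0.38]
[624.20152854 181.82960886  42.7055485 ]
[623.81026185 176.43536857  41.3055485 ] [624.09419159 179.07688971  51.3055485 ]
[624.29414315 178.95312935  37.        ]
```

View pics/w17z.png

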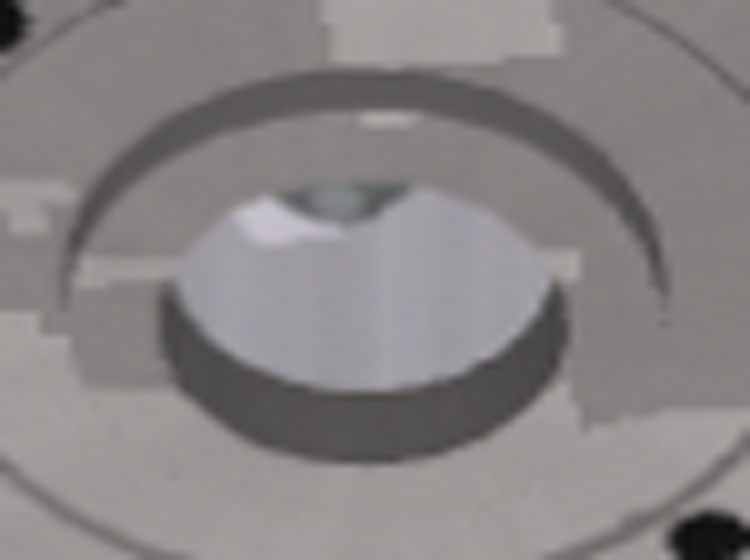

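```bash
python3 - <<'E'
from h import *
o=st();p=o['ee_pos']
print(ray_at_z('wrist',(279,256.5),37), ray_at_z('wrist',(281.4,270.6),p[2]+8.6))
vision.get_image('wrist');circ('seal_plate_mid','wrist',p[2]+4.6)
print(ray_at_z('side',(190+278/5.5,220+333/5.5),p[2]+8.6),ray_at_z('side',(240.8,282.2),37))
E
```

```text
t 15.27 pos [624.3 181.8  42.8] yaw 83.57 tilt 0.08 w 63.2 F [-0.4  0.2 -1.7] q [0.27 0.69 1.66 0.   0.79 0.38]
[622.86093571 179.95023906  37.        ] [624.07067793 178.55088293  51.44101287]
seal_plate_mid wrist conf 0.92 ellipse [623.8 179.9] [64.1 66.5] bbox mid [623.8 180. ] [64.2 66.5]
[623.09124552 188.05999132  51.44101287] [623.38850992 180.87211491  37.        ]
```

Request:
carry_out:
  targets:
    - [[0, 0, 0], [-0.9, 0.7, -1], 50]
    - [[0, 0, 0], [-0.9, 0.7, -3], 50]
    - [[0, 0, 0], [-0.9, 0.7, -6], 50]
    - [[0, 0, 0], [-0.9, 0.7, -9], 50]
    - [[0, 0, 0], [-0.9, 0.7, -11], 50]
    - [[0, 0, 0], [-0.9, 0.7, -11], 50]

```text
t: 15.87
ee_pos: [622.2, 182.1, 30.1]
orientation: [-2.342, -2.093, 0.002]
ft_force: [-0.7, -0.0, -1.6]
width: 63.3
```

```bash
python3 - <<'E'
from h import *
o=st();im=vision.get_image('wrist')
cv2.imwrite('pics/w18z.png',cv2.resize(im[220:330,210:350,::-1],None,fx=5.5,fy=5,interpolation=cv2.INTER_CUBIC))
E
```

```text
t 15.87 pos [622.2 182.1  30.1] yaw 83.57 tilt 0.07 w 63.3 F [-0.7 -0.  -1.6] q [0.27 0.71 1.66 0.   0.77 0.38]
```

View pics/w18z.png

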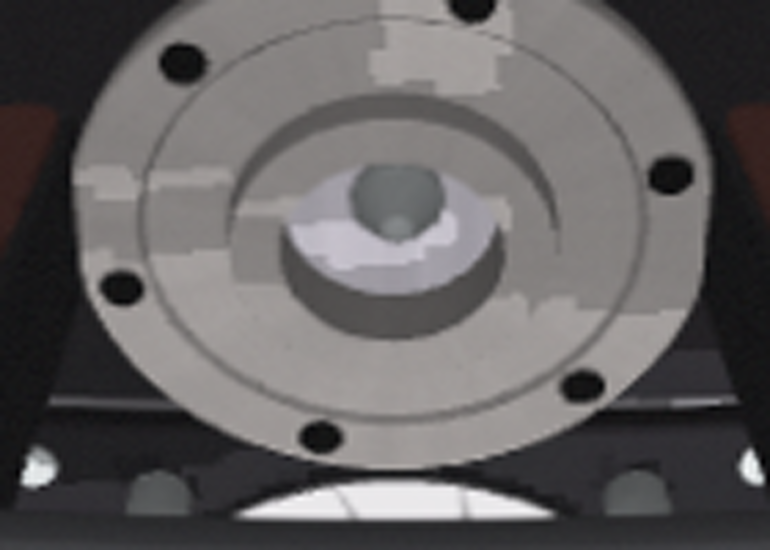

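Request:
carry_out:
  targets:
    - [[0, 0, 0], [0, 0, -1.2], 50]
    - [[0, 0, 0], [0, 0, -2.4], 50]
    - [[0, 0, 0], [0, 0, -2.4], 50]

```text
t: 16.17
ee_pos: [622.9, 182.3, 29.4]
orientation: [2.343, 2.093, 0.0]
ft_force: [-2.6, -0.3, 6.5]
width: 63.1
```

```bash
python3 -c "
from h import *
st()"
```

```text
t 16.17 pos [622.9 182.3  29.4] yaw 83.57 tilt 0.01 w 63.1 F [-2.6 -0.3  6.5] q [0.27 0.71 1.66 0.   0.77 0.38]
```

Request:
carry_out:
  targets:
    - [[0, 0, 0], [0, 0, 0.5], 72]
    - [[0, 0, 0], [0, 0, 0.5], 78]
    - [[0, 0, 0], [0, 0, 0.5], 80]
    - [[0, 0, 0], [0, 0, 0.5], 80]
    - [[0, 0, 0], [0, 0, 15], 80]
    - [[0, 0, 0], [0, 0, 40], 80]
    - [[0, 0, 0], [0, 0, 75], 80]
    - [[0, 0, 0], [0, 0, 85], 80]
    - [[0, 0, 0], [0, 0, 85], 80]

```text
t: 16.92
ee_pos: [625.2, 183.0, 117.8]
orientation: [2.34, 2.091, 0.01]
ft_force: [0.8, -0.6, -1.1]
width: 80.0
```

```bash
python3 - <<'E'
from h import *
o=st();im=snap('wrist','w19')
im=snap('side','s19')
cv2.imwrite('pics/s19z.png',cv2.resize(im[200:320,190:340,::-1],None,fx=5,fy=5))
E
```

```text
t 16.92 pos [625.2 183.  117.8] yaw 83.57 tilt 0.40 w 80.0 F [ 0.8 -0.6 -1.1] q [ 0.27  0.58  1.64 -0.    0.91  0.38]
```

View pics/w19.png

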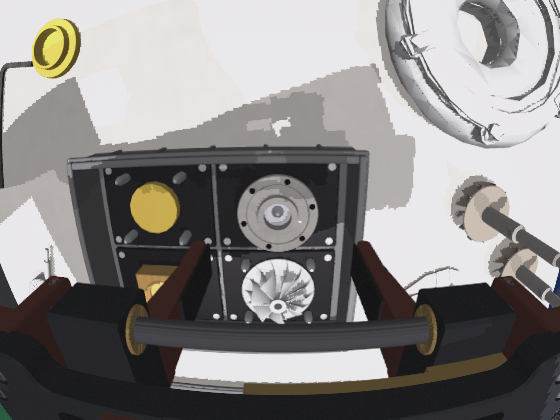

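View pics/s19z.png

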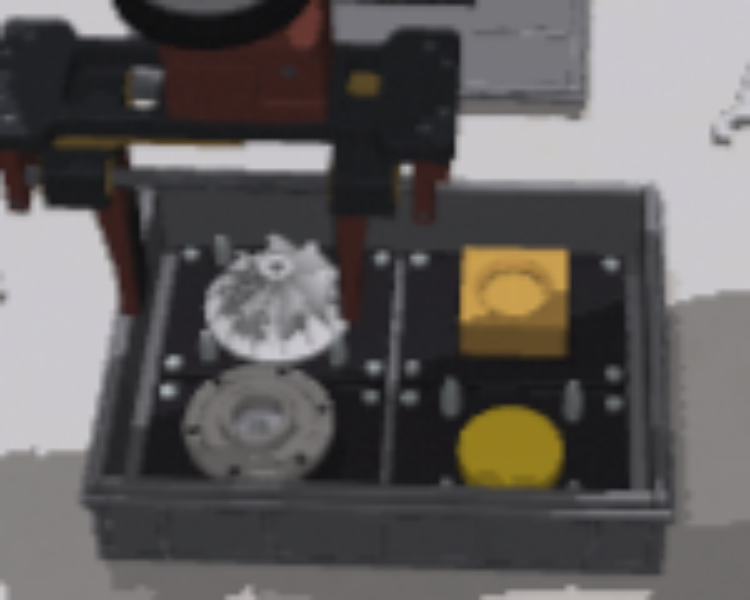

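Request:
carry_out:
  targets:
    - [[0, 0, 70], [-195, 183, 0], 87]
    - [[0, 0, 70], [-195, 183, 0], 87]
    - [[0, 0, 70], [-195, 183, 0], 87]
    - [[0, 0, 70], [-195, 183, 0], 87]
    - [[0, 0, 70], [-195, 183, 0], 87]
    - [[0, 0, 70], [-195, 183, 0], 87]
    - [[0, 0, 70], [-195, 183, 0], 87]
    - [[0, 0, 70], [-195, 183, 0], 87]
    - [[0, 0, 70], [-195, 183, 0], 87]
    - [[0, 0, 70], [-195, 183, 0], 87]

```text
t: 17.85
ee_pos: [426.0, 364.9, 111.6]
orientation: [-0.706, -3.059, 0.005]
ft_force: [0.0, -0.4, 0.2]
width: 87.1
```

Request:
carry_out:
  targets:
    - [[0, 0, 0], [0, 0, -10], 87]
    - [[0, 0, 0], [0, 0, -20], 87]
    - [[0, 0, 0], [0, 0, -20], 87]

```text
t: 18.1
ee_pos: [426.0, 363.7, 90.2]
orientation: [-0.722, -3.054, 0.007]
ft_force: [-0.6, 0.6, -2.2]
width: 86.8
```

```bash
python3 - <<'E'
from h import *
o=st();im=snap('wrist','w20')
circ('blanking_cap_mid','wrist',11); circ('blanking_cap_mid','wrist',5)
E
```

```text
t 18.10 pos [426.  363.7  90.2] yaw 153.39 tilt 0.30 w 86.8 F [-0.6  0.6 -2.2] q [ 0.69  0.52  1.85 -0.    0.78 -0.42]
blanking_cap_mid wrist conf 0.63 ellipse [421.7 365.9] [60.2 61.5] bbox mid [421.6 365.4] [62.1 61.7]
blanking_cap_mid wrist conf 0.63 ellipse [424.1 365.3] [61.9 63.2] bbox mid [424.  364.8] [63.8 63.4]
```

View pics/w20.png

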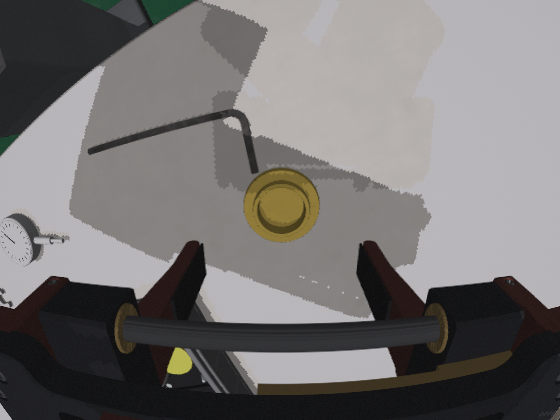

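Request:
carry_out:
  targets:
    - [[0, 0, 0], [-3.5, 1.5, -30], 87]
    - [[0, 0, 0], [-3.5, 1.5, -55], 87]
    - [[0, 0, 0], [-3.5, 1.5, -55], 87]
    - [[0, 0, 0], [-3.5, 1.5, -55], 87]

```text
t: 18.58
ee_pos: [423.6, 366.2, 37.9]
orientation: [-0.719, -3.057, 0.003]
ft_force: [0.6, 0.2, 0.5]
width: 87.2
```

```bash
python3 - <<'E'
from h import *
o=st();im=snap('wrist','w21')
circ('blanking_cap_mid','wrist',11); circ('blanking_cap_mid','wrist',5)
print(proj('wrist',[422.5,365.5,17]))
E
```

```text
t 18.58 pos [423.6 366.2  37.9] yaw 153.52 tilt 0.15 w 87.2 F [0.6 0.2 0.5] q [ 0.69  0.6   1.87  0.    0.67 -0.42]
blanking_cap_mid wrist conf 0.94 ellipse [421.5 366.5] [58.6 60.5] bbox mid [421.4 366.3] [60.5 59.4]
blanking_cap_mid wrist conf 0.94 ellipse [424.1 365.5] [60.5 62.5] bbox mid [424.  365.3] [62.6 61.3]
[277.78919929 240.15088508]
```

View pics/w21.png

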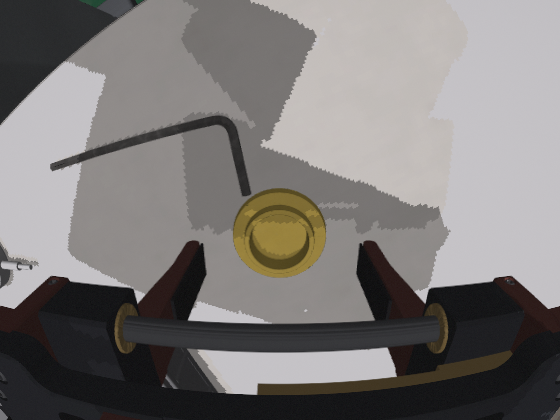

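Request:
carry_out:
  targets:
    - [[0, 0, 0], [-1, 0, -25], 87]
    - [[0, 0, 0], [-1, 0, -36], 87]
    - [[0, 0, 0], [-1, 0, -36], 87]
    - [[0, 0, 0], [-1, 0, -36], 60]
    - [[0, 0, 0], [-1, 0, -36], 50]
    - [[0, 0, 0], [-1, 0, -36], 50]
    - [[0, 0, 0], [-1, 0, -36], 50]
    - [[0, 0, 0], [-1, 0, -36], 50]
    - [[0, 0, 0], [-1, 0, -36], 50]

```text
t: 19.48
ee_pos: [423.6, 367.0, 3.1]
orientation: [0.718, 3.058, 0.001]
ft_force: [0.8, -0.6, 5.3]
width: 59.0
```

```bash
python3 - <<'E'
from h import *
o=st();im=snap('wrist','w22'); p=o['ee_pos']
circ('blanking_cap_mid','wrist',11); circ('blanking_cap_mid','wrist',5)
print(proj('wrist',[p[0],p[1],17]))
cv2.imwrite('pics/w22z.png',cv2.resize(im[120:340,150:410,::-1],None,fx=3,fy=2.7))
E
```

```text
t 19.48 pos [423.6 367.    3.1] yaw 153.57 tilt 0.06 w 59.0 F [ 0.8 -0.6  5.3] q [ 0.69  0.67  1.87 -0.    0.61 -0.42]
blanking_cap_mid wrist conf 0.67 ellipse [420.1 367.6] [57.7 61.1] bbox mid [420.2 367.5] [61.5 58.9]
blanking_cap_mid wrist conf 0.67 ellipse [422.9 366.2] [59.9 63.5] bbox mid [423.  366.1] [63.9 61.2]
[282.91665948 271.40611721]
```

View pics/w22z.png

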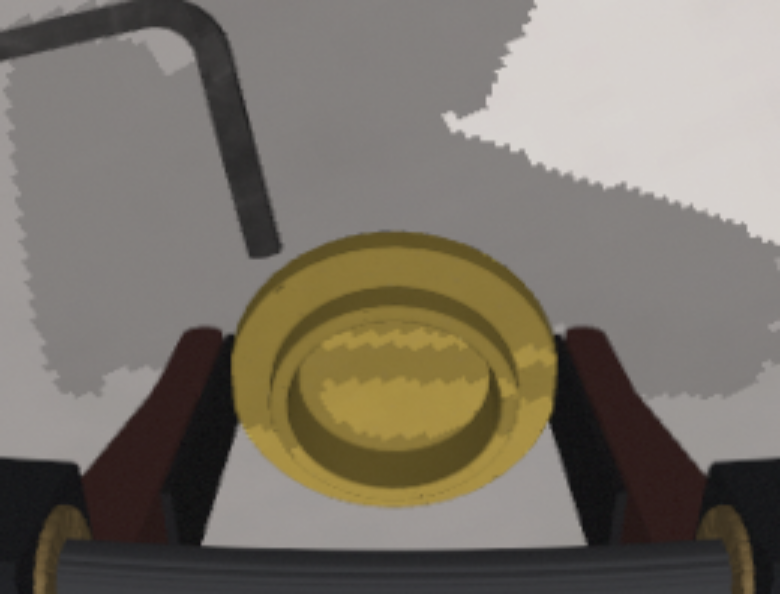

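Request:
carry_out:
  targets:
    - [[0, 0, 0], [0, 0, 15], 45]
    - [[0, 0, 0], [0, 0, 50], 45]
    - [[0, 0, -10], [10, -15, 85], 45]
    - [[0, 0, -70], [90.5, -175, 90], 45]
    - [[0, 0, -70], [90.5, -175, 90], 45]
    - [[0, 0, -70], [90.5, -175, 90], 45]
    - [[0, 0, -70], [90.5, -175, 90], 45]
    - [[0, 0, -70], [90.5, -175, 90], 45]
    - [[0, 0, -70], [90.5, -175, 90], 45]
    - [[0, 0, -70], [90.5, -175, 90], 45]

```text
t: 20.47
ee_pos: [514.2, 190.3, 92.5]
orientation: [-2.107, -2.33, 0.0]
ft_force: [0.5, 0.4, 0.7]
width: 59.1
```

```bash
python3 -c "
from h import *
st()"
```

```text
t 20.47 pos [514.2 190.3  92.5] yaw 95.76 tilt 0.01 w 59.1 F [0.5 0.4 0.7] q [0.33 0.5  1.88 0.   0.76 0.23]
```

Request:
carry_out:
  targets:
    - [[0, 0, -12], [0, 0, 0], 45]
    - [[0, 0, -12], [0, 0, 0], 45]
    - [[0, 0, -12], [0, 0, -20], 45]
    - [[0, 0, -12], [0, 0, -30], 45]
    - [[0, 0, -12], [0, 0, -30], 45]
    - [[0, 0, -12], [0, 0, -30], 45]

```text
t: 20.97
ee_pos: [513.0, 191.5, 61.8]
orientation: [-2.329, -2.108, 0.003]
ft_force: [-0.3, -0.2, -0.8]
width: 59.1
```

```bash
python3 - <<'E'
from h import *
o=st();im=snap('wrist','w23'); p=o['ee_pos']
for d in [(x,y) for x in (-27.2,27.2) for y in (-27.2,27.2)]:
    a=np.radians(-6.4); q=np.array([514.1+np.cos(a)*d[0]-np.sin(a)*d[1],193.1+np.sin(a)*d[0]+np.cos(a)*d[1],34]); print(d,proj('wrist',q))
cv2.imwrite('pics/w23z.png',cv2.resize(im[120:340,150:410,::-1],None,fx=3,fy=2.7))
print(proj('wrist',[p[0],p[1]+1.3,p[2]+14]))
E
```

```text
t 20.97 pos [513.  191.5  61.8] yaw 84.30 tilt 0.12 w 59.1 F [-0.3 -0.2 -0.8] q [0.34 0.55 1.89 0.   0.7  0.44]
(-27.2, -27.2) [240.91111405 272.10385822]
(-27.2, 27.2) [237.9957926 194.0668724]
(27.2, -27.2) [321.78642896 272.95678576]
(27.2, 27.2) [326.8027385  195.09201937]
[279.84588843 267.97633495]
```

View pics/w23z.png

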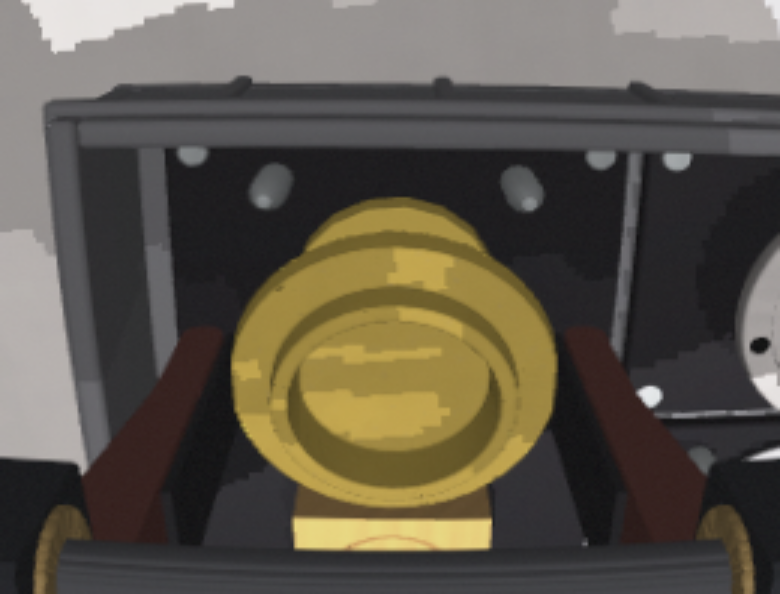

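Request:
carry_out:
  targets:
    - [[0, 0, -0.5], [0, 0.4, -15], 45]
    - [[0, 0, -0.5], [0, 0.4, -22], 45]
    - [[0, 0, -0.5], [0, 0.4, -22], 45]

```text
t: 21.27
ee_pos: [512.9, 191.9, 39.7]
orientation: [-2.338, -2.097, 0.003]
ft_force: [-0.9, -0.3, -0.5]
width: 59.0
```

```bash
python3 - <<'E'
from h import *
o=st();im=snap('wrist','w24'); p=o['ee_pos']
for d in [(x,y) for x in (-27.2,27.2) for y in (-27.2,27.2)]:
    a=np.radians(-6.4); q=np.array([514.1+np.cos(a)*d[0]-np.sin(a)*d[1],193.1+np.sin(a)*d[0]+np.cos(a)*d[1],34]); print(d,proj('wrist',q))
cv2.imwrite('pics/w24z.png',cv2.resize(im[120:340,150:410,::-1],None,fx=3,fy=2.7))
print(proj('wrist',[p[0],p[1]+1.3,p[2]+14]))
E
```

```text
t 21.27 pos [512.9 191.9  39.7] yaw 83.80 tilt 0.11 w 59.0 F [-0.9 -0.3 -0.5] q [ 0.34  0.59  1.89 -0.    0.66  0.44]
(-27.2, -27.2) [237.76077706 290.43030363]
(-27.2, 27.2) [232.92698459 205.98490172]
(27.2, -27.2) [326.53142519 290.67704567]
(27.2, 27.2) [332.18353671 206.30466393]
[280.17085884 267.79507827]
```

View pics/w24z.png

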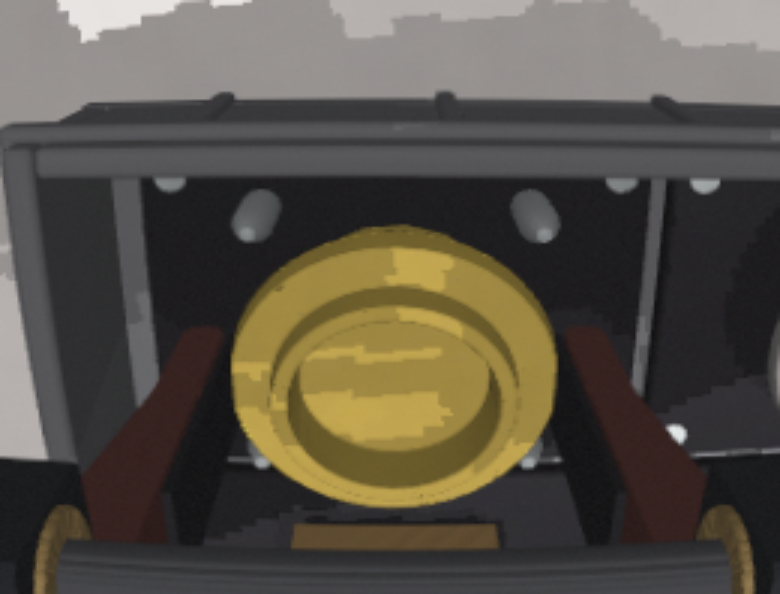

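Request:
carry_out:
  targets:
    - [[0, 0, 0], [0, 0, -3], 45]
    - [[0, 0, 0], [0, 0, -7], 45]
    - [[0, 0, 0], [0, 0, -11], 45]
    - [[0, 0, 0], [0, 0, -14], 45]
    - [[0, 0, 0], [0, 0, -16], 45]
    - [[0, 0, 0], [0, 0, -16], 45]

```text
t: 21.82
ee_pos: [513.7, 192.2, 25.1]
orientation: [-2.339, -2.097, 0.001]
ft_force: [-2.4, -1.0, 8.9]
width: 58.4
```

```bash
python3 - <<'E'
from h import *
o=st();im=snap('wrist','w25')
cv2.imwrite('pics/w25z.png',cv2.resize(im[120:340,150:410,::-1],None,fx=3,fy=2.7))
E
```

```text
t 21.82 pos [513.7 192.2  25.1] yaw 83.77 tilt 0.02 w 58.4 F [-2.4 -1.   8.9] q [0.34 0.62 1.9  0.   0.63 0.44]
```

View pics/w25z.png

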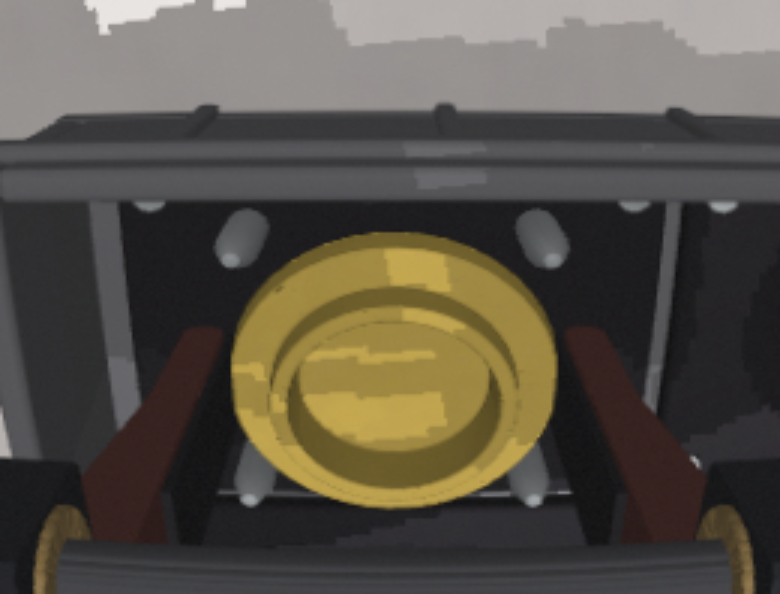

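Request:
carry_out:
  targets:
    - [[0, 0, 0], [0, 0, 1], 66]
    - [[0, 0, 0], [0, 0, 1], 74]
    - [[0, 0, 0], [0, 0, 1], 76]
    - [[0, 0, 0], [0, 0, 1], 76]
    - [[0, 0, 0], [0, 0, 15], 76]
    - [[0, 0, 0], [0, 0, 40], 76]
    - [[0, 0, 0], [0, 0, 80], 76]
    - [[0, 0, 0], [0, 0, 120], 76]
    - [[0, 0, 0], [0, 0, 120], 76]

```text
t: 22.62
ee_pos: [517.9, 193.6, 151.2]
orientation: [2.336, 2.095, 0.016]
ft_force: [0.8, 0.2, -0.2]
width: 75.5
```

```bash
python3 - <<'E'
from h import *
o=st();im=snap('wrist','w26')
im=snap('side','s26')
cv2.imwrite('pics/s26z.png',cv2.resize(im[200:320,190:340,::-1],None,fx=5,fy=5))
E
```

```text
t 22.62 pos [517.9 193.6 151.2] yaw 83.77 tilt 0.63 w 75.5 F [ 0.8  0.2 -0.2] q [0.34 0.41 1.85 0.   0.87 0.44]
```

View pics/w26.png

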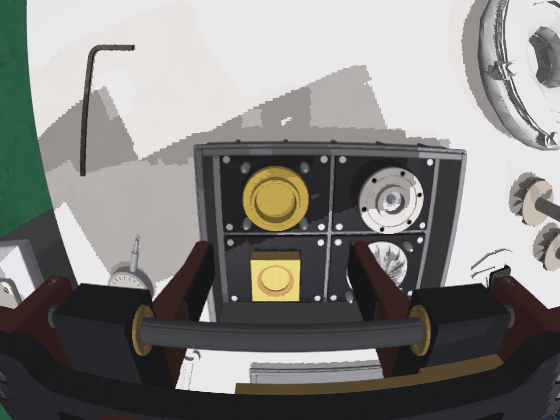

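View pics/s26z.png

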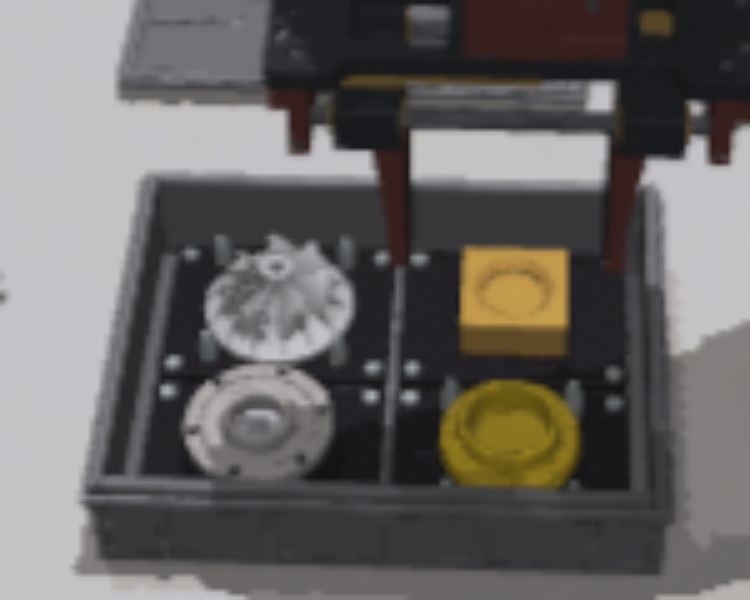

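Request:
carry_out:
  targets:
    - [[0, 0, 0], [-84, -590, -40], 60]
    - [[0, 0, 0], [-84, -590, -40], 60]
    - [[0, 0, 0], [-84, -590, -40], 60]
    - [[0, 0, 0], [-84, -590, -40], 60]
    - [[0, 0, 0], [-84, -590, -40], 60]
    - [[0, 0, 0], [-84, -590, -40], 60]
    - [[0, 0, 0], [-84, -590, -40], 60]
    - [[0, 0, 0], [-84, -590, -40], 60]
    - [[0, 0, 0], [-84, -590, -40], 60]
    - [[0, 0, 0], [-84, -590, -40], 60]

```text
t: 23.55
ee_pos: [453.1, -220.7, 114.6]
orientation: [-2.336, -2.095, 0.002]
ft_force: [1.5, -0.5, -0.3]
width: 60.3
```

```bash
python3 -c "
from h import *
st()"
```

```text
t 23.55 pos [ 453.1 -220.7  114.6] yaw 83.77 tilt 0.20 w 60.3 F [ 1.5 -0.5 -0.3] q [-0.48  0.41  1.97  0.    0.77 -0.37]
```

Request:
carry_out:
  targets:
    - [[0, 0, 0], [-22, -170, -20], 60]
    - [[0, 0, 0], [-22, -170, -20], 60]
    - [[0, 0, 0], [-22, -170, -20], 60]
    - [[0, 0, 0], [-22, -170, -20], 60]
    - [[0, 0, 0], [-22, -170, -40], 60]
    - [[0, 0, 0], [-22, -170, -50], 60]
    - [[0, 0, 0], [-22, -170, -50], 60]

```text
t: 24.13
ee_pos: [430.3, -387.2, 62.5]
orientation: [-2.334, -2.091, 0.001]
ft_force: [-1.1, 1.0, -0.6]
width: 60.0
```

```bash
python3 - <<'E'
from h import *
o=st();im=snap('wrist','w27')
circ('journal_mid','wrist',10); circ('journal_mid','wrist',7)
E
```

```text
t 24.13 pos [ 430.3 -387.2   62.5] yaw 83.69 tilt 0.46 w 60.0 F [-1.1  1.  -0.6] q [-0.75  0.58  1.82  0.    0.75 -0.64]
journal_mid wrist conf 0.60 ellipse [ 431.2 -392.7] [20.4 25.9] bbox mid [ 430.9 -392.5] [20.7 25.9]
journal_mid wrist conf 0.60 ellipse [ 431.9 -394.8] [20.7 26.4] bbox mid [ 431.6 -394.5] [21.  26.4]
```

View pics/w27.png

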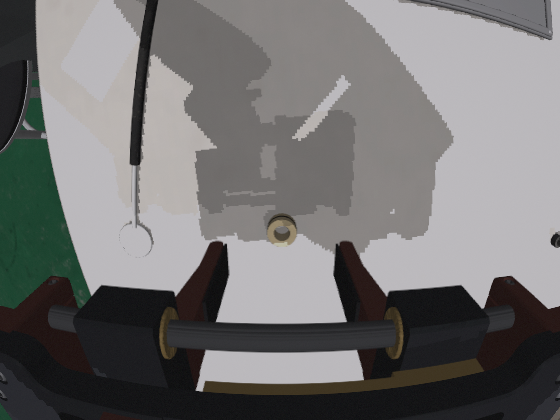

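```bash
python3 - <<'E'
from h import *
o=st(); print(ray_at_z('wrist',(282,231),14))
E
```

```text
t 24.28 pos [ 432.9 -387.6   66. ] yaw 83.85 tilt 0.13 w 60.2 F [ 0.5 -0.   1.4] q [-0.75  0.58  1.81  0.    0.75 -0.64]
[ 432.88159397 -392.63415026   14.        ]
```

Request:
carry_out:
  targets:
    - [[0, 0, 0], [-0.5, -5.2, -25], 60]
    - [[0, 0, 0], [-0.5, -5.2, -43], 60]
    - [[0, 0, 0], [-0.5, -5.2, -43], 60]
    - [[0, 0, 0], [-0.5, -5.2, -43], 60]
    - [[0, 0, 0], [-0.5, -5.2, -43], 60]

```text
t: 24.7
ee_pos: [433.4, -394.3, 24.8]
orientation: [2.337, 2.098, 0.0]
ft_force: [0.5, -0.2, -0.1]
width: 60.2
```

```bash
python3 - <<'E'
from h import *
o=st();im=snap('wrist','w28');p=o['ee_pos']
cv2.imwrite('pics/w28z.png',cv2.resize(im[170:340,180:380,::-1],None,fx=4,fy=3.5))
print(proj('wrist',[p[0],p[1],14]))
circ('journal_mid','wrist',10)
E
```

```text
t 24.70 pos [ 433.4 -394.3   24.8] yaw 83.84 tilt 0.07 w 60.2 F [ 0.5 -0.2 -0.1] q [-0.76  0.65  1.81  0.    0.68 -0.65]
[280.82934417 248.98343239]
journal_mid wrist conf 0.84 ellipse [ 430.1 -391.9] [20.5 25.7] bbox mid [ 430.  -391.9] [20.2 25.3]
```

View pics/w28z.png

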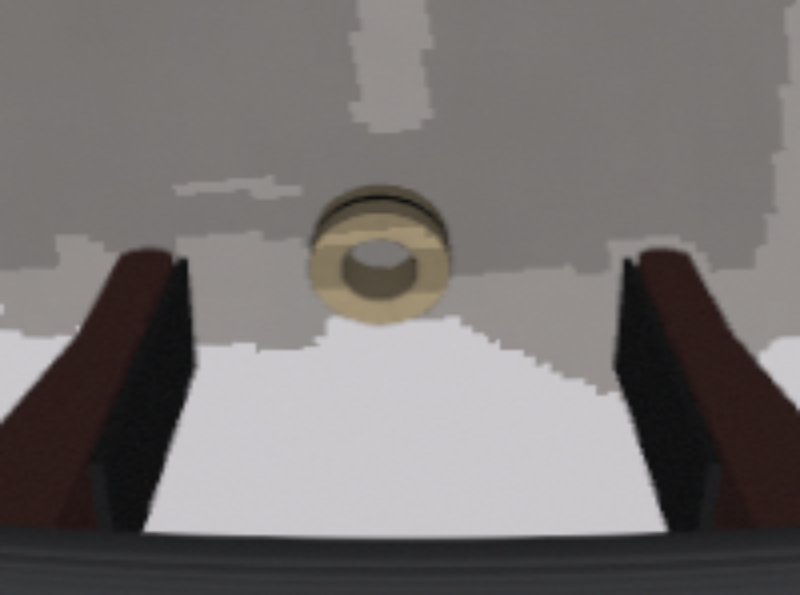

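Request:
carry_out:
  targets:
    - [[0, 0, 0], [-3.3, 1.3, -6], 60]
    - [[0, 0, 0], [-3.3, 1.3, -16.8], 60]
    - [[0, 0, 0], [-3.3, 1.3, -16.8], 60]
    - [[0, 0, 0], [-3.3, 1.3, -16.8], 60]

```text
t: 25.13
ee_pos: [428.7, -392.8, 5.9]
orientation: [-2.338, -2.096, 0.0]
ft_force: [0.0, -0.2, 0.0]
width: 59.9
```

```bash
python3 - <<'E'
from h import *
o=st();im=snap('wrist','w29');p=o['ee_pos']
cv2.imwrite('pics/w29z.png',cv2.resize(im[170:340,180:380,::-1],None,fx=4,fy=3.5))
print(proj('wrist',[p[0],p[1],14]))
E
```

```text
t 25.13 pos [ 428.7 -392.8    5.9] yaw 83.76 tilt 0.10 w 59.9 F [ 0.  -0.2  0. ] q [-0.76  0.68  1.82  0.    0.64 -0.65]
[280.46113132 264.1077228 ]
```

View pics/w29z.png

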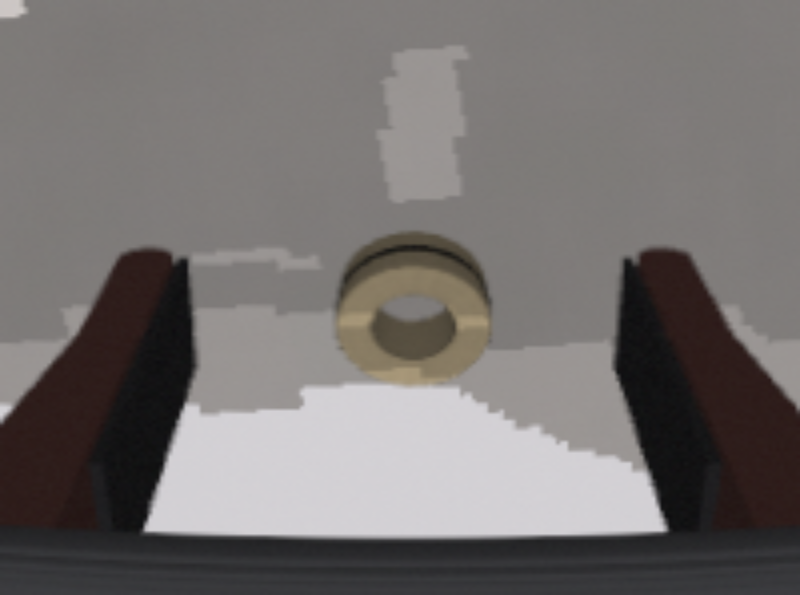

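Request:
carry_out:
  targets:
    - [[0, 0, 0], [0.8, 0, 0], 60]
    - [[0, 0, 0], [0.8, 0, 0], 60]

```text
t: 25.35
ee_pos: [430.4, -393.5, 6.9]
orientation: [2.339, 2.097, 0.0]
ft_force: [-0.7, -0.0, -0.1]
width: 60.0
```

Raise it a little (tips at 8 mm) and close.

Request:
carry_out:
  targets:
    - [[0, 0, 0], [0, 0, 1.2], 30]
    - [[0, 0, 0], [0, 0, 1.2], 20]
    - [[0, 0, 0], [0, 0, 1.2], 10]
    - [[0, 0, 0], [0, 0, 1.2], 10]
    - [[0, 0, 0], [0, 0, 1.2], 10]
    - [[0, 0, 0], [0, 0, 1.2], 10]
    - [[0, 0, 0], [0, 0, 1.2], 10]
    - [[0, 0, 0], [0, 0, 1.2], 10]

```text
t: 26.02
ee_pos: [430.1, -393.3, 8.0]
orientation: [-2.339, -2.098, 0.0]
ft_force: [0.2, -0.7, -0.4]
width: 19.2
```

```bash
python3 - <<'E'
from h import *
o=st();im=snap('wrist','w30');p=o['ee_pos']
cv2.imwrite('pics/w30z.png',cv2.resize(im[170:340,180:380,::-1],None,fx=4,fy=3.5))
print(proj('wrist',[p[0],p[1],14]))
E
```

```text
t 26.02 pos [ 430.1 -393.3    8. ] yaw 83.77 tilt 0.00 w 19.2 F [ 0.2 -0.7 -0.4] q [-0.76  0.68  1.82 -0.    0.65 -0.65]
[281.08175208 263.01099461]
```

View pics/w30z.png

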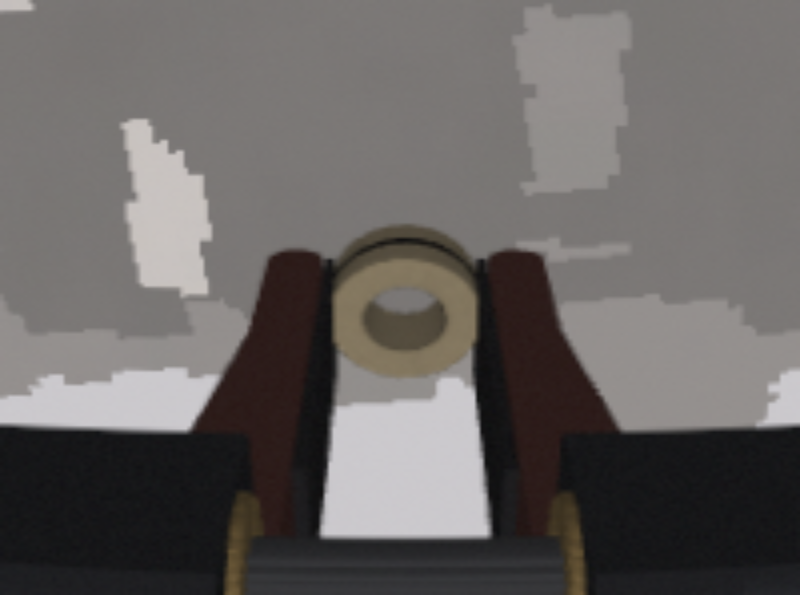

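Request:
carry_out:
  targets:
    - [[0, 0, 0], [0, 5, 20], 10]
    - [[0, 0, 0], [5, 20, 58], 10]
    - [[0, 0, 0], [10, 40, 90], 10]
    - [[0, 0, 0], [74.5, 498, 112], 10]
    - [[0, 0, 0], [74.5, 498, 112], 10]
    - [[0, 0, 0], [74.5, 498, 112], 10]
    - [[0, 0, 0], [74.5, 498, 112], 10]
    - [[0, 0, 0], [74.5, 498, 112], 10]
    - [[0, 0, 0], [74.5, 498, 112], 10]
    - [[0, 0, 0], [74.5, 498, 112], 10]

```text
t: 26.9
ee_pos: [480.6, -62.9, 112.1]
orientation: [2.339, 2.097, 0.0]
ft_force: [0.5, -0.1, -0.4]
width: 19.2
```

```bash
python3 -c "
from h import *
st()"
```

```text
t 26.90 pos [480.6 -62.9 112.1] yaw 83.76 tilt 0.02 w 19.2 F [ 0.5 -0.1 -0.4] q [-0.15  0.39  2.01 -0.    0.74 -0.05]
```

Request:
carry_out:
  targets:
    - [[0, 0, 0], [24, 165, 0], 10]
    - [[0, 0, 0], [24, 165, 0], 10]
    - [[0, 0, 0], [24, 165, 0], 10]
    - [[0, 0, 0], [24, 165, 0], 10]
    - [[0, 0, 0], [24, 165, -30], 10]
    - [[0, 0, 0], [24, 165, -50], 10]
    - [[0, 0, 0], [24, 165, -50], 10]
    - [[0, 0, 0], [24, 165, -50], 10]

```text
t: 27.57
ee_pos: [503.7, 100.2, 61.2]
orientation: [-2.337, -2.097, 0.004]
ft_force: [0.3, -0.2, -0.5]
width: 19.5
```

```bash
cat > blk.py <<'E'
from h import *
import sys
o=st();im=snap('wrist',sys.argv[1]);p=o['ee_pos']
cv2.imwrite('pics/%sz.png'%sys.argv[1],cv2.resize(im[150:340,180:380,::-1],None,fx=4,fy=3.2))
pr=lambda P:np.round([(proj('wrist',P)[0]-180)*4,(proj('wrist',P)[1]-150)*3.2])
a=np.radians(-6.4)
for d in [(-24,24),(24,24),(24,-24),(-24,-24),(0,0)]: print('block',d,pr([504.6+np.cos(a)*d[0]-np.sin(a)*d[1],108.6+np.sin(a)*d[0]+np.cos(a)*d[1],32]))
print('ring top pred',pr([p[0],p[1]+1.3,p[2]+6]))
E
python3 blk.py w31
```

```text
t 27.57 pos [503.7 100.2  61.2] yaw 83.79 tilt 0.16 w 19.5 F [ 0.3 -0.2 -0.5] q [0.17 0.52 1.96 0.   0.66 0.28]
block (-24, 24) [242. 120.]
block (24, 24) [555. 121.]
block (24, -24) [543. 345.]
block (-24, -24) [253. 345.]
block (0, 0) [398. 238.]
ring top pred [396. 352.]
```

View pics/w31z.png

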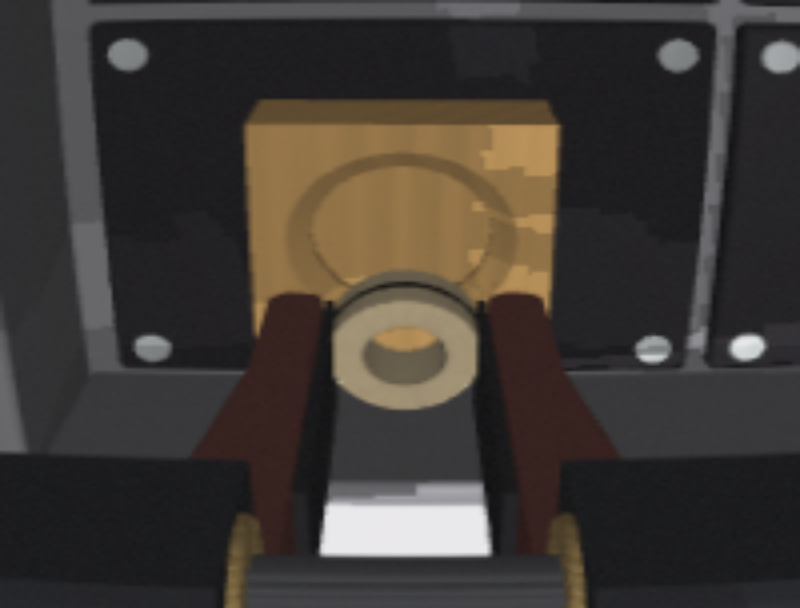

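Request:
carry_out:
  targets:
    - [[0, 0, 0], [0.3, 5.9, -5], 10]
    - [[0, 0, 0], [0.3, 5.9, -18], 10]
    - [[0, 0, 0], [0.3, 5.9, -18], 10]
    - [[0, 0, 0], [0.3, 5.9, -18], 10]
    - [[0, 0, 0], [0.3, 5.9, -18], 10]

```text
t: 28.03
ee_pos: [505.6, 105.9, 44.6]
orientation: [2.339, 2.096, 0.001]
ft_force: [0.0, 0.2, -0.6]
width: 19.1
```

```bash
python3 blk.py w32
```

```text
t 28.03 pos [505.6 105.9  44.6] yaw 83.74 tilt 0.06 w 19.1 F [ 0.   0.2 -0.6] q [0.18 0.55 1.96 0.   0.63 0.29]
block (-24, 24) [227. 178.]
block (24, 24) [565. 179.]
block (24, -24) [550. 413.]
block (-24, -24) [242. 413.]
block (0, 0) [396. 302.]
ring top pred [403. 355.]
```

View pics/w32z.png

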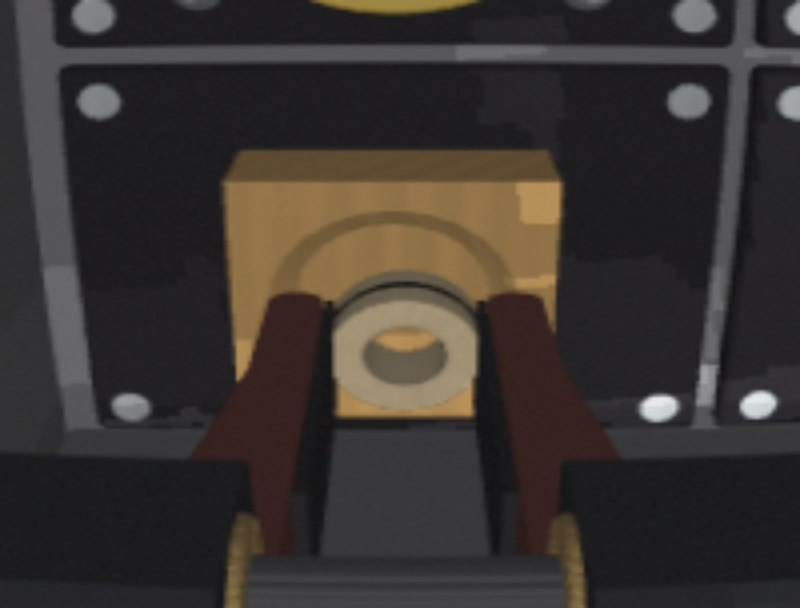

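Request:
carry_out:
  targets:
    - [[0, 0, 0], [-1.6, 0, -3], 10]
    - [[0, 0, 0], [-1.6, 0, -6], 10]
    - [[0, 0, 0], [-1.6, 0, -9], 10]
    - [[0, 0, 0], [-1.6, 0, -10.5], 10]
    - [[0, 0, 0], [-1.6, 0, -11], 10]

```text
t: 28.5
ee_pos: [503.4, 106.0, 33.6]
orientation: [-2.339, -2.097, 0.001]
ft_force: [-4.4, -1.3, 21.5]
width: 19.0
```

```bash
python3 blk.py w33
```

```text
t 28.50 pos [503.4 106.   33.6] yaw 83.77 tilt 0.02 w 19.0 F [-4.4 -1.3 21.5] q [ 0.18  0.57  1.97 -0.    0.6   0.29]
block (-24, 24) [232. 197.]
block (24, 24) [591. 198.]
block (24, -24) [572. 442.]
block (-24, -24) [248. 442.]
block (0, 0) [411. 328.]
ring top pred [403. 355.]
```

View pics/w33z.png

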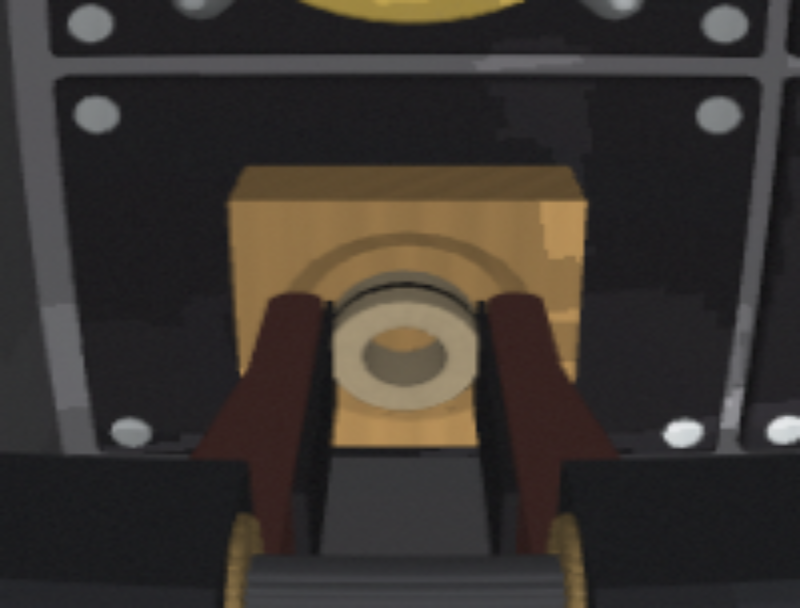

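Request:
carry_out:
  targets:
    - [[0, 0, 0], [0, 0, 1], 28]
    - [[0, 0, 0], [0, 0, 1], 36]
    - [[0, 0, 0], [0, 0, 1], 36]
    - [[0, 0, 0], [0, 0, 1], 36]
    - [[0, 0, 0], [0, 0, 20], 36]
    - [[0, 0, 0], [0, 0, 55], 36]
    - [[0, 0, 0], [0, 0, 95], 36]
    - [[0, 0, 0], [0, -40, 115], 36]
    - [[0, 0, 0], [0, -60, 120], 60]
    - [[0, 0, 0], [0, -60, 120], 60]

```text
t: 29.38
ee_pos: [504.7, 43.6, 154.9]
orientation: [2.338, 2.093, 0.004]
ft_force: [0.2, 0.9, -1.0]
width: 45.9
```

```bash
python3 - <<'E'
from h import *
o=st();im=snap('wrist','w34')
cv2.imwrite('pics/w34z.png',cv2.resize(im[0:260,80:400,::-1],None,fx=2.4,fy=2.3))
im=snap('side','s34')
cv2.imwrite('pics/s34z.png',cv2.resize(im[200:320,190:340,::-1],None,fx=5,fy=5))
np.set_printoptions(precision=1,suppress=True)
for n in ['comp_wheel_mid','seal_plate_mid','blanking_cap_mid','journal_mid','nest_wheel','nest_plate','nest_cap','nest_journal']:
  for c in ['wrist','side']:
    print(n,c,[(toworld(c,d['point']).round(1).tolist(),round(d['confidence'],2)) for d in place_of(n,c)[:2]])
E
```

```text
t 29.38 pos [504.7  43.6 154.9] yaw 83.67 tilt 0.22 w 45.9 F [ 0.2  0.9 -1. ] q [ 0.06  0.35  1.94 -0.    0.85  0.17]
comp_wheel_mid wrist [([606.8, 98.7, 26.6], 0.72)]
comp_wheel_mid side [([613.8, 97.3, 31.5], 0.9)]
seal_plate_mid wrist [([623.4, 185.5, 30.0], 0.76)]
seal_plate_mid side [([615.1, 102.4, 8.9], 0.6), ([621.4, 181.0, 31.4], 0.58)]
blanking_cap_mid wrist [([514.3, 195.0, 27.4], 0.77)]
blanking_cap_mid side [([513.1, 193.9, 27.7], 0.68)]
journal_mid wrist [([498.4, 106.7, 27.7], 0.55)]
journal_mid side [([502.9, 112.1, 31.6], 0.61), ([624.7, 181.0, 32.0], 0.21)]
nest_wheel wrist []
nest_wheel side [([614.3, 101.0, 6.4], 0.7)]
nest_plate wrist [([619.8, 184.5, 7.8], 0.81)]
nest_plate side [([619.7, 184.6, 5.8], 0.91)]
nest_cap wrist [([620.8, 183.8, 3.7], 0.74)]
nest_cap side [([512.3, 199.8, 2.9], 0.88)]
nest_journal wrist [([499.4, 115.8, 2.1], 0.78)]
nest_journal side [([503.9, 110.6, 7.7], 0.92)]
```

View pics/w34z.png

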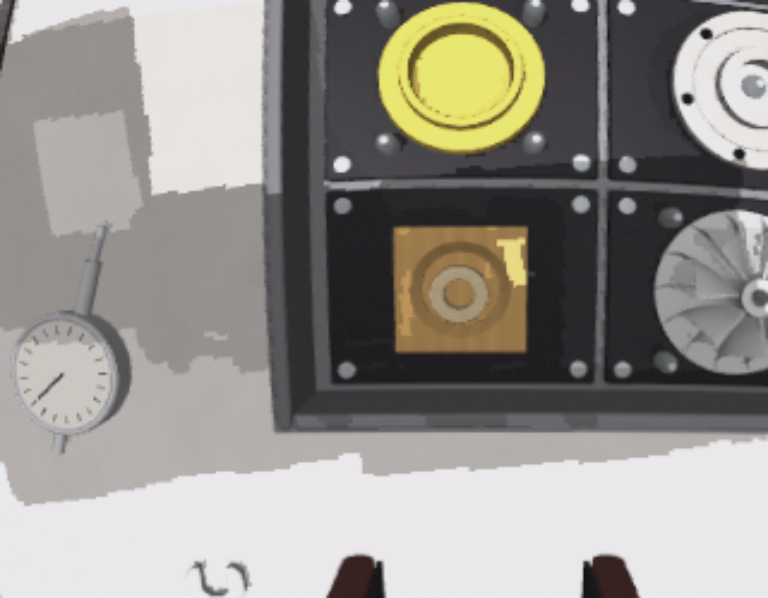

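View pics/s34z.png

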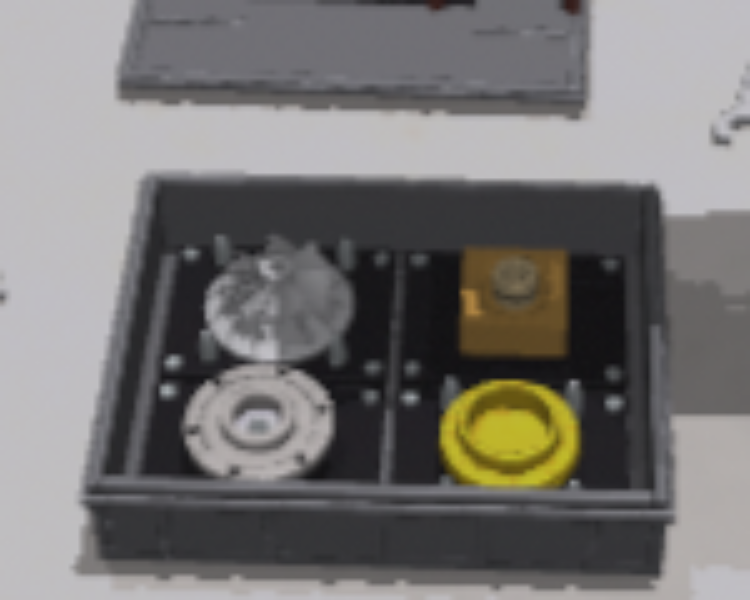

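Request:
carry_out:
  targets:
    - [[0, 0, 70], [55, -184, 0], 60]
    - [[0, 0, 70], [55, -184, 0], 60]
    - [[0, 0, 70], [55, -184, 0], 60]
    - [[0, 0, 70], [55, -184, 0], 60]
    - [[0, 0, 70], [55, -184, 0], 60]
    - [[0, 0, 70], [55, -184, 0], 60]
    - [[0, 0, 70], [55, -184, 0], 60]
    - [[0, 0, 70], [55, -184, 0], 60]
    - [[0, 0, 70], [55, -184, 0], 60]
    - [[0, 0, 70], [55, -184, 0], 60]

```text
t: 31.12
ee_pos: [558.3, -138.2, 152.8]
orientation: [-0.721, -3.058, -0.0]
ft_force: [-0.1, -0.5, -0.1]
width: 60.0
```

Request:
carry_out:
  targets:
    - [[0, 0, 19], [0, 0, 0], 60]
    - [[0, 0, 19], [0, 0, 0], 60]
    - [[0, 0, 19], [0, 0, 0], 60]
    - [[0, 0, 19], [0, 0, 0], 60]
    - [[0, 0, 19], [0, 0, 0], 60]

```text
t: 31.53
ee_pos: [558.4, -138.0, 152.8]
orientation: [-0.219, -3.134, -0.0]
ft_force: [-0.7, 0.1, 0.1]
width: 60.0
```

```bash
python3 - <<'E'
from h import *
o=st();im=snap('wrist','w35')
np.set_printoptions(precision=1,suppress=True)
print([(toworld('wrist',d['point']).round(1).tolist(),round(d['confidence'],2)) for d in place_of('lid_grip','wrist')[:2]])
E
```

```text
t 31.53 pos [ 558.4 -138.   152.8] yaw 171.99 tilt 0.00 w 60.0 F [-0.7  0.1  0.1] q [-0.26  0.44  1.79  0.    0.91 -1.69]
[([562.2, -145.7, 31.7], 0.66)]
```

View pics/w35.png

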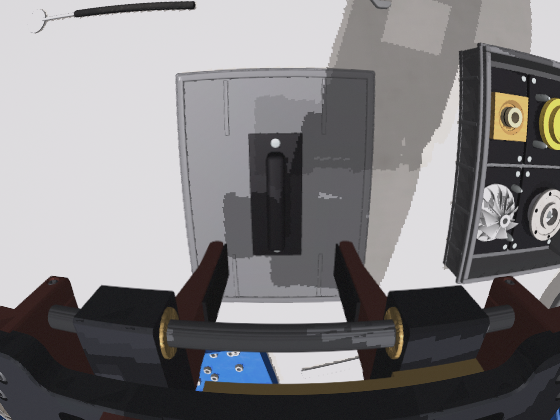

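```bash
python3 - <<'E'
from h import *
np.set_printoptions(precision=1,suppress=True)
K=[('TL',(177,74)),('TR',(375,71)),('L2',(190,230)),('R2',(366,230)),('BL',(200,298)),('BR',(358,298))]
W={n:ray_at_z('wrist',p,13) for n,p in K}
for n in W: print(n,W[n])
f=lambda a,b:np.degrees(np.arctan2(*(W[b]-W[a])[[1,0]]))
print('y dir ang-90',f('TL','TR')-90,'x dir',f('TL','L2'),f('TR','R2'))
im=cv2.imread('pics/w35.png');cv2.imwrite('pics/w35z.png',cv2.resize(im[110:310,170:390],None,fx=3.5,fy=3))
E
```

```text
TL [ 429.3 -219.2   13. ]
TR [453.1 -35.5  13. ]
L2 [ 584.3 -237.    13. ]
R2 [609.5 -58.1  13. ]
BL [ 667.3 -246.8   13. ]
BR [692.  -69.8  13. ]
y dir ang-90 -7.3732348431649655 x dir -6.56264794787144 -8.211822009786438
```

View pics/w35z.png

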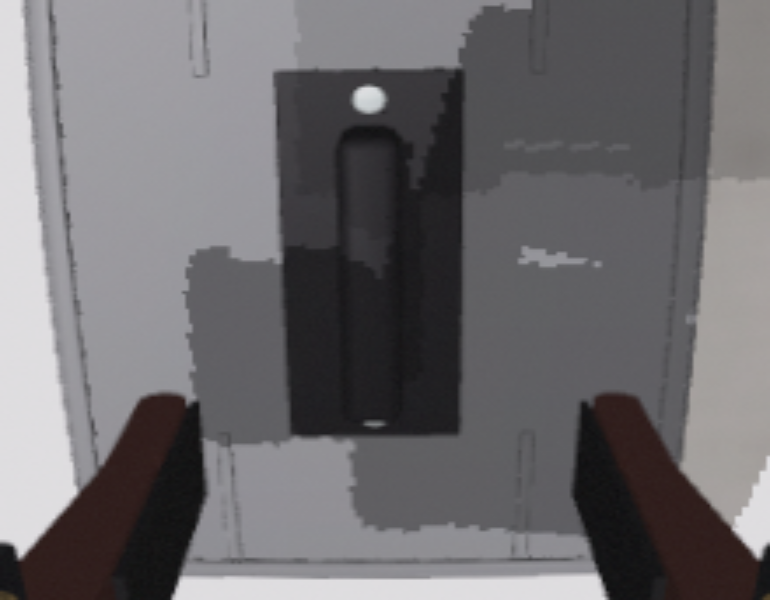

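```bash
python3 - <<'E'
from h import *
np.set_printoptions(precision=1,suppress=True)
for z in (41,13):
  for p in [(368,128),(373,422),(337,280),(402,280)]: print(z,ray_at_z('wrist',(170+p[0]/3.5,110+p[1]/3),z))
for p in [(275,70),(463,70),(290,435),(459,433)]: print('plate',ray_at_z('wrist',(170+p[0]/3.5,110+p[1]/3),13))
E
```

```text
41 [ 515.  -137.8   41. ]
41 [ 605.5 -149.7   41. ]
41 [ 558.5 -152.    41. ]
41 [ 560.8 -135.8   41. ]
13 [ 519.1 -138.8   13. ]
13 [ 618.8 -152.    13. ]
13 [ 567.  -154.5   13. ]
13 [ 569.5 -136.6   13. ]
plate [ 497.4 -160.6   13. ]
plate [ 504.5 -111.3   13. ]
plate [ 620.4 -177.    13. ]
plate [ 626.6 -127.4   13. ]
```

Request:
carry_out:
  targets:
    - [[0, 0, 0.6], [2, -5.9, -40], 60]
    - [[0, 0, 0.6], [2, -5.9, -80], 60]
    - [[0, 0, 0.6], [2, -5.9, -100], 60]
    - [[0, 0, 0.6], [2, -5.9, -100], 60]
    - [[0, 0, 0.6], [2, -5.9, -100], 60]

```text
t: 32.05
ee_pos: [559.8, -143.6, 52.1]
orientation: [-0.2, -3.133, -0.001]
ft_force: [0.3, -0.0, 0.1]
width: 59.8
```

```bash
python3 - <<'E'
from h import *
o=st();im=snap('wrist','w36');p=o['ee_pos']
print(proj('wrist',[560.4,-143.9,41]), proj('wrist',[p[0],p[1],41]))
E
```

```text
t 32.05 pos [ 559.8 -143.6   52.1] yaw 172.69 tilt 0.14 w 59.8 F [ 0.3 -0.   0.1] q [-0.27  0.6   1.82  0.    0.72 -1.72]
[282.66090461 249.30278792] [282.97611314 248.35273553]
```

View pics/w36.png

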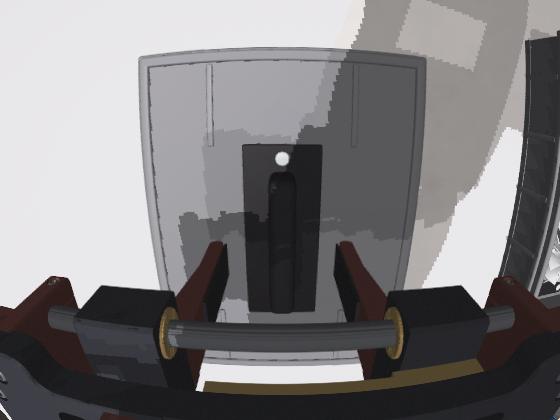

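Request:
carry_out:
  targets:
    - [[0, 0, 0], [0.4, -0.2, -20], 60]
    - [[0, 0, 0], [0.4, -0.2, -34.5], 60]
    - [[0, 0, 0], [0.4, -0.2, -34.5], 60]
    - [[0, 0, 0], [0.4, -0.2, -34.5], 25]
    - [[0, 0, 0], [0.4, -0.2, -34.5], 5]
    - [[0, 0, 0], [0.4, -0.2, -34.5], 5]
    - [[0, 0, 0], [0.4, -0.2, -34.5], 5]
    - [[0, 0, 0], [0.4, -0.2, -34.5], 5]
    - [[0, 0, 0], [0.4, -0.2, -34.5], 5]
    - [[0, 0, 0], [0.4, -0.2, -34.5], 5]

```text
t: 32.93
ee_pos: [561.0, -144.0, 18.6]
orientation: [0.199, 3.135, -0.0]
ft_force: [0.7, 1.2, 1.4]
width: 16.8
```

```bash
python3 - <<'E'
from h import *
o=st();im=snap('wrist','w37')
E
```

```text
t 32.93 pos [ 561.  -144.    18.6] yaw 172.75 tilt 0.02 w 16.8 F [0.7 1.2 1.4] q [-0.27  0.66  1.83  0.    0.66 -1.72]
```

View pics/w37.png

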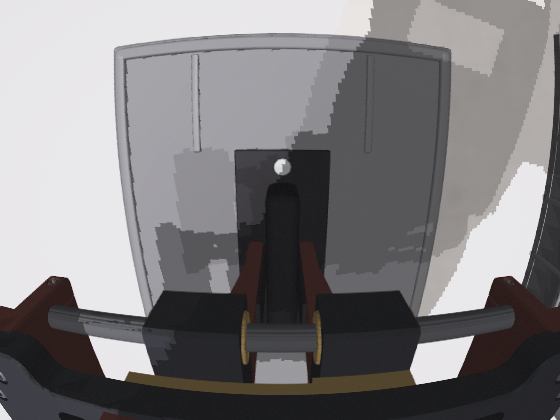

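Request:
carry_out:
  targets:
    - [[0, 0, 0], [0, 0, 15], 5]
    - [[0, 0, 0], [0, 0, 45], 5]
    - [[0, 0, 0], [0, 0, 80], 5]
    - [[0, 0, 0.5], [0, 20, 110], 5]
    - [[0, 0, 0.85], [3.4, 55, 110], 5]
    - [[0, 0, 0.85], [3.4, 90, 110], 5]
    - [[0, 0, 0.85], [3.4, 125, 110], 5]
    - [[0, 0, 0.85], [3.4, 160, 110], 5]
    - [[0, 0, 0.85], [3.4, 195, 110], 5]
    - [[0, 0, 0.85], [3.4, 220, 110], 5]

```text
t: 33.82
ee_pos: [563.3, 78.5, 127.8]
orientation: [-0.174, -3.135, -0.0]
ft_force: [0.0, -0.5, -3.9]
width: 15.9
```

Request:
carry_out:
  targets:
    - [[0, 0, 0], [0, 30, 0], 5]
    - [[0, 0, 0], [0, 60, 0], 5]
    - [[0, 0, 0], [0, 68.5, 0], 5]
    - [[0, 0, 0], [0, 68.5, 0], 5]
    - [[0, 0, 0], [0, 68.5, 0], 5]
    - [[0, 0, 0], [0, 68.5, 0], 5]

```text
t: 34.32
ee_pos: [563.8, 143.3, 127.9]
orientation: [-0.176, -3.136, 0.001]
ft_force: [0.0, -0.2, -4.0]
width: 15.8
```

```bash
python3 - <<'E'
from h import *
o=st();im=snap('wrist','w38');snap('side','s38')
E
```

```text
t 34.32 pos [563.8 143.3 127.9] yaw 173.58 tilt 0.07 w 15.8 F [ 0.  -0.2 -4. ] q [ 0.23  0.49  1.79 -0.    0.87 -1.23]
```

View pics/w38.png

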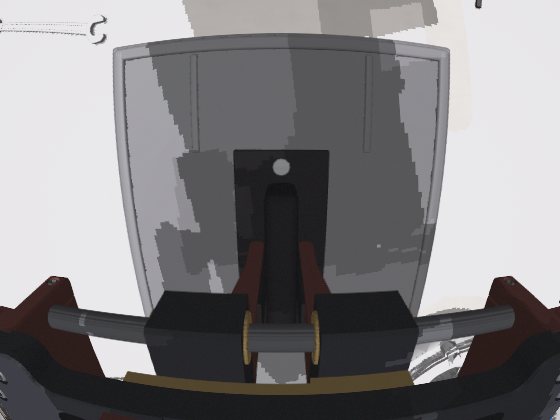

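View pics/s38.png

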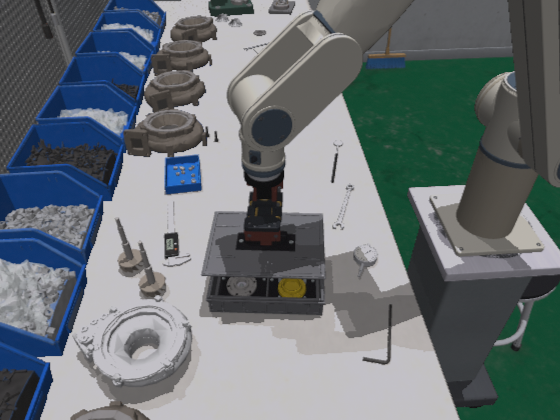

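Request:
carry_out:
  targets:
    - [[0, 0, 0], [0.5, 0.8, -25], 5]
    - [[0, 0, 0], [0.5, 0.8, -46], 5]
    - [[0, 0, 0], [0.5, 0.8, -50], 5]
    - [[0, 0, 0], [0.5, 0.8, -50], 5]
    - [[0, 0, 0], [0.5, 0.8, -50], 5]

```text
t: 34.83
ee_pos: [565.1, 144.7, 78.7]
orientation: [-0.177, -3.137, 0.0]
ft_force: [1.0, 0.1, -2.8]
width: 15.8
```

```bash
python3 - <<'E'
from h import *
o=st();im=snap('side','s39');p=o['ee_pos']
S=lambda q:np.round([(q[0]-190)*5,(q[1]-200)*4.5])
cv2.imwrite('pics/s39z.png',cv2.resize(im[200:330,190:345,::-1],None,fx=5,fy=4.5))
a=np.radians(-6.4)
T=lambda c,d,z:[c[0]+np.cos(a)*d[0]-np.sin(a)*d[1],c[1]+np.sin(a)*d[0]+np.cos(a)*d[1],z]
for d in [(-121,92),(121,92),(121,-92),(-121,-92)]: print('rim',d,S(proj('side',T((564,144.5),d,52))))
for d in [(-123,94),(123,94),(123,-94),(-123,-94)]: print('lid',d,S(proj('side',T((p[0]-.5,p[1]),d,p[2]-5.6))))
E
```

```text
t 34.83 pos [565.1 144.7  78.7] yaw 173.55 tilt 0.01 w 15.8 F [ 1.   0.1 -2.8] q [ 0.23  0.56  1.81 -0.    0.77 -1.23]
rim (-121, 92) [665. 445.]
rim (121, 92) [ 81. 429.]
rim (121, -92) [143. 148.]
rim (-121, -92) [653. 159.]
lid (-123, 94) [672. 420.]
lid (123, 94) [ 68. 404.]
lid (123, -94) [134. 116.]
lid (-123, -94) [658. 128.]
```

View pics/s39z.png

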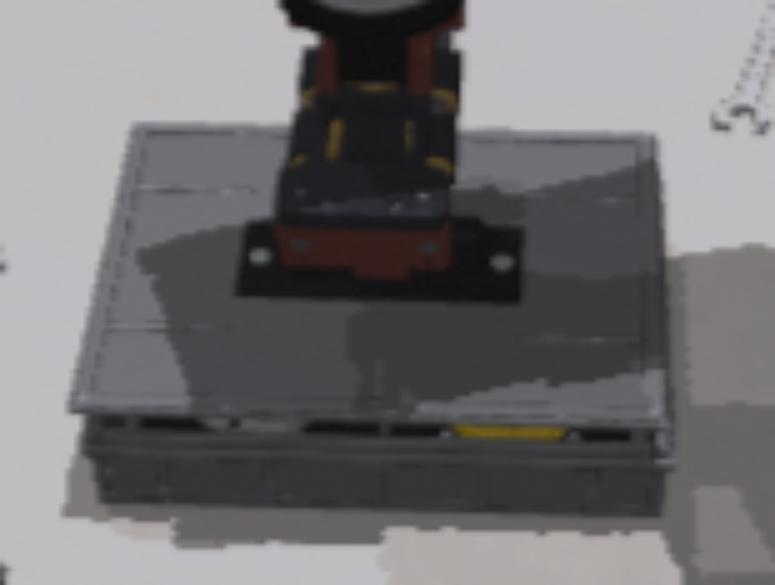

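Request:
carry_out:
  targets:
    - [[0, 0, 0], [-0.7, -0.2, -4], 5]
    - [[0, 0, 0], [-0.7, -0.2, -8], 5]
    - [[0, 0, 0], [-0.7, -0.2, -11], 5]
    - [[0, 0, 0], [-0.7, -0.2, -13], 5]
    - [[0, 0, 0], [-0.7, -0.2, -15], 5]
    - [[0, 0, 0], [-0.7, -0.2, -15], 5]

```text
t: 35.38
ee_pos: [563.8, 145.1, 62.9]
orientation: [-0.175, -3.136, 0.0]
ft_force: [-0.3, 0.4, -3.7]
width: 15.8
```

```bash
python3 -c "
from h import *
st()"
```

```text
t 35.38 pos [563.8 145.1  62.9] yaw 173.61 tilt 0.04 w 15.8 F [-0.3  0.4 -3.7] q [ 0.23  0.59  1.81 -0.    0.74 -1.23]
```

Request:
carry_out:
  targets:
    - [[0, 0, 0], [0, 0, -0.7], 5]
    - [[0, 0, 0], [0, 0, -1.3], 5]
    - [[0, 0, 0], [0, 0, -1.3], 5]

```text
t: 35.63
ee_pos: [564.1, 145.1, 62.6]
orientation: [0.175, 3.137, 0.0]
ft_force: [-2.0, -0.6, 2.9]
width: 15.8
```

Contact is made. Release and lift clear.

Request:
carry_out:
  targets:
    - [[0, 0, 0], [0, 0, 0], 24]
    - [[0, 0, 0], [0, 0, 0], 40]
    - [[0, 0, 0], [0, 0, 0], 50]
    - [[0, 0, 0], [0, 0, 0], 50]
    - [[0, 0, 0], [0, 0, 15], 50]
    - [[0, 0, 0], [0, 0, 50], 50]
    - [[0, 0, 0], [0, 0, 90], 50]
    - [[0, 0, 0], [0, -20, 120], 50]
    - [[0, 0, 0], [0, -20, 120], 50]
    - [[0, 0, 0], [0, -20, 120], 50]

```text
t: 36.47
ee_pos: [565.3, 124.8, 184.0]
orientation: [0.177, 3.132, 0.002]
ft_force: [0.3, -0.1, -0.2]
width: 50.2
```

```bash
python3 - <<'E'
from h import *
np.set_printoptions(precision=1,suppress=True)
o=st();snap('wrist','w40');im=snap('side','s40')
cv2.imwrite('pics/s40z.png',cv2.resize(im[200:330,190:345,::-1],None,fx=5,fy=4.5))
S=lambda q:np.round([(q[0]-190)*5,(q[1]-200)*4.5])
a=np.radians(-6.4)
T=lambda c,d,z:[c[0]+np.cos(a)*d[0]-np.sin(a)*d[1],c[1]+np.sin(a)*d[0]+np.cos(a)*d[1],z]
for d in [(-123,94),(123,94),(123,-94),(-123,-94)]: print('lid',d,S(proj('side',T((564,144.5),d,57))))
for c in ['wrist','side']:
    print([(toworld(c,d['point']).round(1).tolist(),round(d['confidence'],2)) for d in place_of('lid_grip',c)[:2]])
im=snap('scene','c40');cv2.imwrite('pics/c40z.png',cv2.resize(im[180:300,160:320,::-1],None,fx=5,fy=5))
E
```

```text
t 36.47 pos [565.3 124.8 184. ] yaw 173.54 tilt 0.25 w 50.2 F [ 0.3 -0.1 -0.2] q [ 0.2  0.4  1.8 -0.   1.  -1.3]
lid (-123, 94) [670. 442.]
lid (123, 94) [ 74. 426.]
lid (123, -94) [138. 138.]
lid (-123, -94) [658. 150.]
[([565.5, 144.5, 72.2], 0.79)]
[([564.8, 143.0, 69.0], 0.87)]
```

View pics/s40z.png

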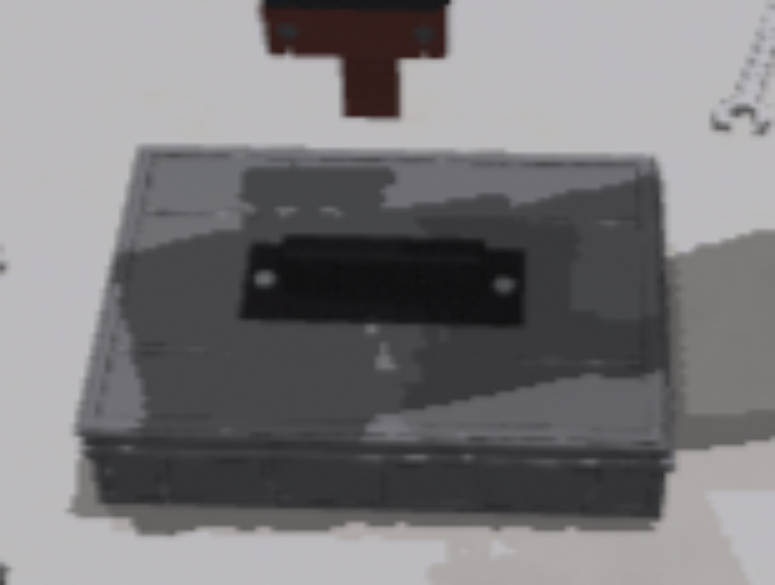

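View pics/w40.png

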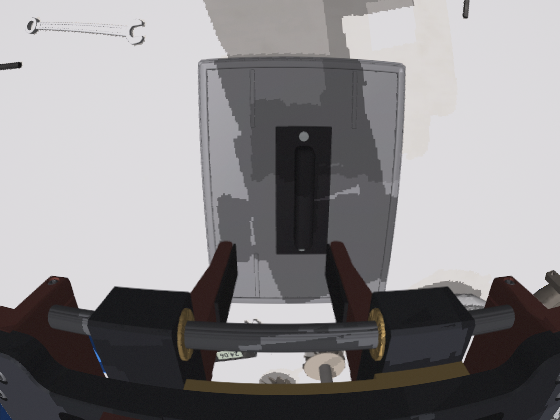

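View pics/c40z.png

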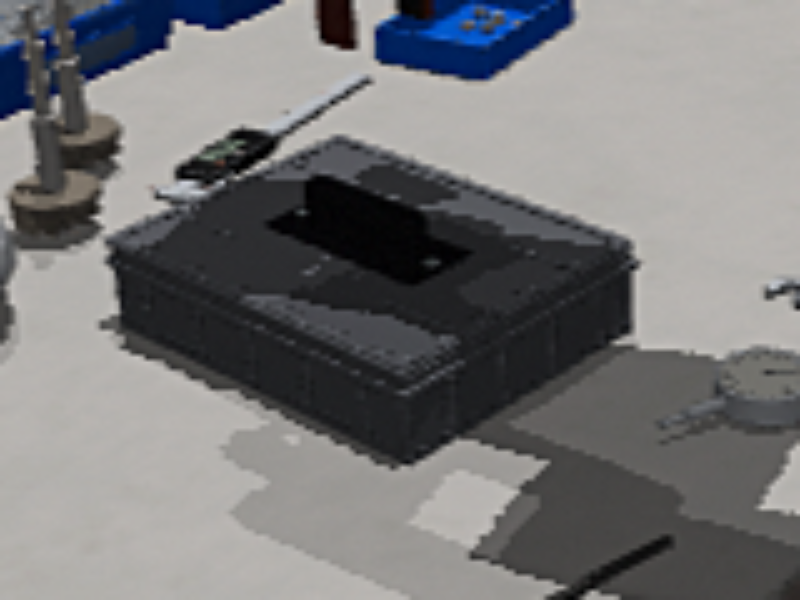

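Both outside pictures show the lid flush on the rim all round. The bar is at z ≈ 69–72 (71 nominal) and its centre is within about 2 mm of the box centre. Handing in.

```bash
python3 -c "
from h import *
print(order.close_job()); st()"
```

```text
the job is handed in; nothing more can be done
None
the job is handed in; nothing more can be done
```

All four parts are in their nests, the lid is on the box, and I handed the job in at about 36.6 s of the 118 s allowed. `close_job` gives no verdict, so the result rests on my own checks below.

**Seating:**
- **Seal plate, cap and bearing:** each met its seat with 6 to 22 N of contact force, at the expected height.
- **Wheel:** it showed no contact force. It was let go about 1 mm lower than the last reading, at pad height, and the pictures then showed it flat between its dowels.
- **Position check before the lid:** the side pictures showed all four flat in their nests. The networks' positions scattered by 5 to 7 mm, and their heights read up to about 4 mm too high. I trusted the close wrist views over them.

**Lid:** it touched down at the expected height and lies level on the rim all round in both outside pictures. The bar's centre measured z 69 to 72 mm (71 nominal), within about 2 mm of the box centre. The yaw was set to within about 1° of the box.

**What went wrong:**
- My first grip on the wheel closed on the blades, because the tips were about 5 mm up. I reopened and took it again with the tips 1 mm above the bench.
- The gripper's opening read 2 to 4 mm small on the wheel, plate, cap and bearing.

At hand-in the gripper was empty and about 110 mm above the lid bar.

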